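# Stand the weighted kit case heavy end down in the low rest

### The job

Lift the flat wooden kit case by its bar handle, feel or see which end hides the heavy weight, and stand it heavy end down in the low wooden rest: its lower end square on the sloping ledge, its underside flat against the short back, handle side up and facing out over the ledge. Put the wrong way up it tips over the low back. Do it gently, without dropping the case, let go of it, and leave the jar, the bowl and the water dropper where they are.

Things in the scene. Friction and masses are not known exactly. Their poses are not given: they have to be found in the camera images.
- kit_case: Closed flat case of plain brown wood, 200 x 90 x 60 mm, 0.65 to 0.95 kg. Origin: centre of its underside; x along its length, y along its width, z up out of the lid. Both ends look the same; a hidden weight in one end, +x or -x, differently at each start, puts the centre of mass 42 to 51 mm from the middle toward it, 30 mm above the underside.
- case_handle (a point): Middle of the round steel bar handle that runs along the case's y above the middle of the lid: 10 mm thick, centre line 92 mm above the underside and 32 mm above the lid, 58 mm clear between its two posts. Axes as the case's. Lifted by it, the case pulls toward its heavy end, and swings on the bar if the grip is light.
- rest: Low leaning rest of dark wood, fixed, base 125 x 150 mm. Origin: at table level under its seat corner; x from its open front to its back, y along its 130 mm wide ledge, z up. The 68 mm deep ledge slopes down toward the back (35 degrees) and meets at a right angle a back only 34 mm high, leaning 55 degrees above level: the case's length rises along it, toward +x.
- rest_corner (a point): Middle of the inner corner line where the ledge meets the back, 34 mm above the table; the lower underside edge of the stood case lies on this line. Axes as the rest's.
- rest_lean (a point): Where the centre of the case's underside (its origin) is when it stands rightly in the rest: 100 mm up the 55 degree slope from rest_corner (57 mm in x, 82 mm in z). Axes as the rest's.
- jar: Small round jar with a lid, 50 mm wide and 50 mm tall, bystander; origin at the centre of its underside.
- bowl: White bowl standing upside down, 128 mm wide and 59 mm tall, bystander; origin at the centre of its underside.
- dropper: Round water dropper with a short neck, 71 mm wide and 71 mm tall, bystander; origin at the centre of its underside.
Mind the look-alikes: they are no part of the job. What is shaped like the rest but purple or red is not meant.

How it is judged:
By the outcome, as a careful person would: the job done as asked, in the order asked, and still so for the second after the job is handed in, with the robot touching nothing.
It also fails if it takes over 48 s, if anything falls off the work surface, if the arm or the gripper's body presses on something with over 40 N, if the wrist force passes 120 N, or if a joint passes its speed limit or range.

### The arm

A 6-joint arm with a two-finger parallel gripper is mounted at the origin on a cart in front of the work surface, level with it; the furniture and walls round the work are solid. World frame = base frame: x ahead of the robot, y to its left, z up, the work surface at z = 0. Lengths are in m, angles in rad, forces in N, time in s.
With the tool pointing down it reaches from about 0.25 to 0.775 m from the base axis. Payload 4 kg.
Tool frame: the origin (TCP) lies between the finger pads; the fingertips stand 11 mm ahead of it and the grasp point (between the pads) lies 8 mm behind it (r.tip_extent is the distance from the TCP to the fingertips, in m); z points along the fingers, y is the direction in which the jaws open and shut (so a half turn about z gives the same grasp; the last joint's range is limited). The gripper opens to 85 mm and grips with 20 to 120 N. Pads are 22 mm wide; open, the fingers measure 114 mm over their backs; the gripper's body (76 mm by 85 mm) begins 54 mm behind the grasp point. The pads swing forward as they close: fully open they stand 13 mm farther back than shut.
Start: joints at [-1.369, 0.087, 1.371, -0, 1.684, -0.103], TCP at [0.165, -0.525, 0.218] pointing down, gripper open.
Joint ranges: [-3.1, 3.1], [-0.76, 2.03], [0.27, 2.55], [-1.08, 4.22], [0.17, 2.65], [-2.57, 2.57]. Speed limits (rad/s): [2.79, 2.79, 3.14, 3.14, 3.14, 3.14].

### API

Orientations are given as a 3x3 rotation matrix whose columns are the frame's x, y, z axes.
In Python, from workcell import r gives the robot as it stands.
- The arm moves only by the tool send_rows, never from a script. Its argument "series" is a list of rows, each a list of 7 numbers: the shift along the tool's x, y, z in mm, then the turn, a rotation vector about the tool's x, y, z in rad, then the opening, from 0 (shut) to 1 (fully open). A call has exactly 10 rows; each row shifts and turns the pose as measured when the row begins, along the tool's axes as they then stand; what a row does not reach is not made up. A row lasts 1/8 s, in which the tool goes at most 62.5 mm and 10.7 degrees, less where a joint would pass 70% of its speed; a pose out of reach is approached as far as the arm can. A call with a gripper value outside its range is refused whole. The fingers move at their own pace and stop on an object; "newtons" is the grip in N (left out, the last holds). Time passes only in rows, so rows that do not move let the fingers close, or fill a call up. It gives the time, the measured TCP pose, the force and the opening at its end, in the units of the state.
- r.sense(): the state, without advancing time (a new reading comes with each control period).
- r.snapshot(name): name is "scene" or "top" or "wrist"; returns the picture (400x640x3 uint8, blue, green, red); there is no depth.
- r.calibration(name): a dict with "fx", "fy", "cx", "cy" (pixels), "extrinsics" (4x4, takes a point from world to camera coordinates); the wrist camera has in their place "mount" (4x4, takes a point from camera to tool coordinates, whose origin is the TCP and whose axes are the flange's). Camera axes: x right, y up, looking along -z (the intrinsics and any distortion apply to the point x, -y, -z); pixel columns grow to the right and rows downward; lengths in m; the calibration is good to about 2 mm. A picture is of the moment at which its call begins: read the wrist's pose just before it. calibration takes no time and is no camera call.
- r.hand_in(): hands the job in, once; it reports no verdict.
The state is a dict: "t": time; "joint_positions": joint angles; "joint_velocities": joint speeds; "tau": joint torques, N m; "position": TCP position; "tcp_rot": TCP orientation; "force": force on the tool from outside, world axes, zero at the start; "ft_torque": the same for the moment, N m; "width": finger opening in m.
Only numpy, scipy, OpenCV 4.12 (cv2) and the standard library are available. Lean on these libraries where they do the work, as an engineer would, in place of code of your own. Each camera call takes 0.05 s, during which the arm holds its last target.

## Working session

There is one attempt and no reset: what is moved stays moved. The work goes in short steps, Python scripts to look and compute and a tool call to move; the robot and the scene stay as the last step left them, time stands still between calls to the robot, and variables do not carry over. Pictures are saved under pics/ and viewed, and the job is handed in when it is done.

Besides the shell and the picture viewer there is one more tool, called after "Request:" as name(argument=value, ...) on one line, values as JSON. send_rows: Moves the arm, as the interface text tells. Its arguments: {"type":"object","properties":{"series":{"type":"array"},"newtons":{"type":"number"}},"required":["series"]}

```bash
mkdir -p pics; ls
python3 - <<'E'
from workcell import r
import cv2,numpy as np
np.set_printoptions(precision=4,suppress=True)
for n in ["scene","top"]:
    cv2.imwrite(f"pics/{n}0.png",r.snapshot(n)); print(n,r.calibration(n))
print(r.calibration("wrist"))
print(r.sense(),r.tip_extent)
E
```

```text
pics
scene {'fx': 465.69634806520895, 'fy': 465.69634806520895, 'cx': 322.11976710374046, 'cy': 205.9354183363117, 'extrinsics': array([[ 0.4801, -0.8772,  0.0073, -0.3075],
       [ 0.3572,  0.2031,  0.9117, -0.2721],
       [-0.8012, -0.4351,  0.4108, -1.3393],
       [ 0.    ,  0.    ,  0.    ,  1.    ]])}
top {'fx': 463.3587243294338, 'fy': 463.3587243294338, 'cx': 316.9216156700343, 'cy': 198.62480434658158, 'extrinsics': array([[-0.0331, -0.9995,  0.0019, -0.0615],
       [ 0.9744, -0.0318,  0.2224, -0.5462],
       [-0.2222,  0.0092,  0.975 , -1.2447],
       [ 0.    ,  0.    ,  0.    ,  1.    ]])}
{'fx': 331.205954209961, 'fy': 331.205954209961, 'cx': 321.99923080948884, 'cy': 199.48268738325248, 'mount': array([[ 0.0002,  0.9449,  0.3273,  0.0842],
       [ 1.    , -0.0002,  0.0001, -0.0004],
       [ 0.0002,  0.3273, -0.9449, -0.1547],
       [ 0.    ,  0.    ,  0.    ,  1.    ]])}
{'t': 0.1, 'joint_positions': array([-1.3691,  0.0879,  1.3721,  0.    ,  1.6836, -0.1031]), 'joint_velocities': array([-0.0005,  0.0005, -0.0051,  0.0004,  0.0003, -0.0003]), 'tau': array([  0.0024, -35.3014, -31.4219,  -0.0001,   0.0079,   0.    ]), 'position': array([ 0.165 , -0.5242,  0.2171]), 'tcp_rot': array([[ 0.9539,  0.3001, -0.0004],
       [ 0.3001, -0.9539,  0.002 ],
       [ 0.0002, -0.0021, -1.    ]]), 'force': array([0.1071, 0.3222, 1.3941]), 'ft_torque': array([-0.0799, -0.0386,  0.0232]), 'width': 0.08545722580744493} 0.011
```

View pics/scene0.png

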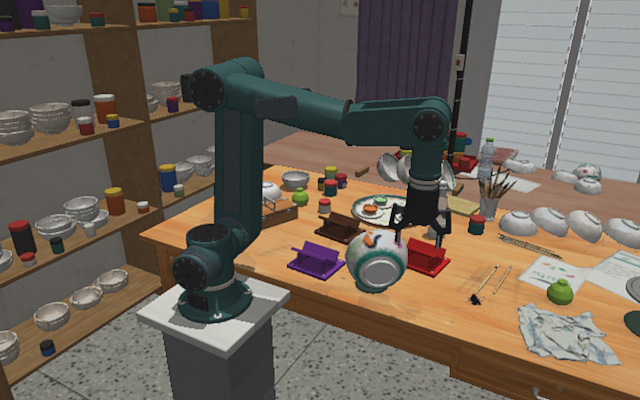

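View pics/top0.png

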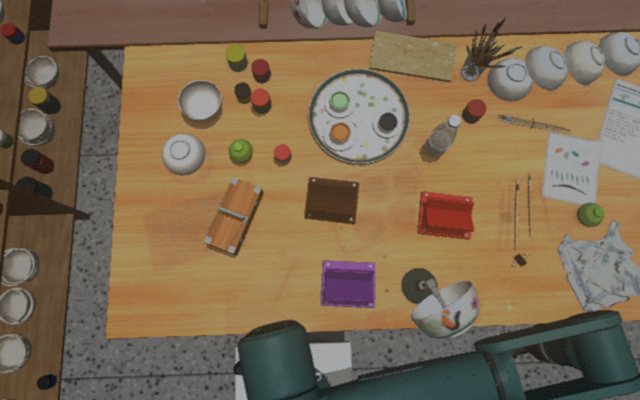

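Run:
```python
import cv2
a=cv2.imread("pics/top0.png")
cv2.imwrite("pics/c1.png",cv2.resize(a[165:265,190:270],None,fx=6,fy=6,interpolation=cv2.INTER_CUBIC)[:, :])
cv2.imwrite("pics/c2.png",cv2.resize(a[165:235,290:375],None,fx=8,fy=8,interpolation=cv2.INTER_CUBIC))
b=cv2.imread("pics/scene0.png")
cv2.imwrite("pics/c3.png",cv2.resize(b[170:280,240:375],None,fx=5,fy=5,interpolation=cv2.INTER_CUBIC))
```

```text
(no output)
```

View pics/c1.png

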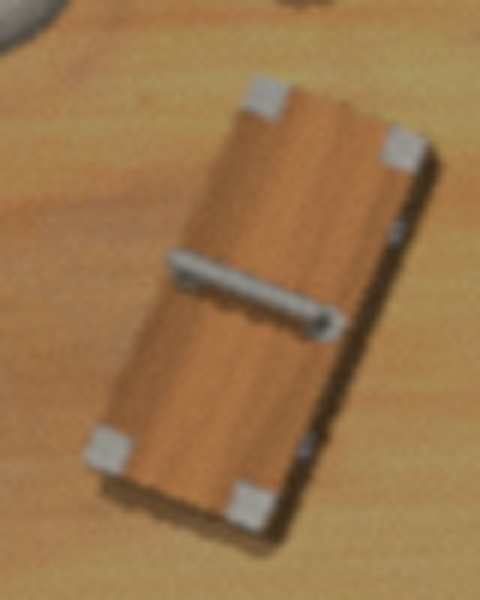

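View pics/c2.png

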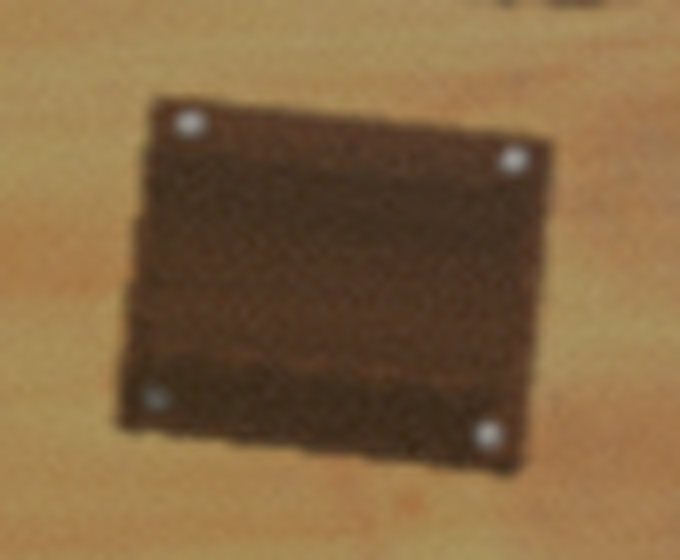

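View pics/c3.png

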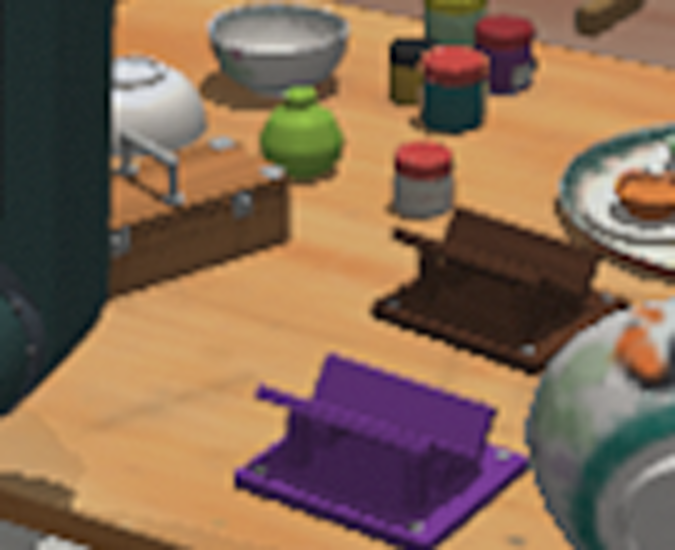

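```bash
cat > h.py <<'E'
from workcell import r
import cv2,numpy as np
np.set_printoptions(precision=4,suppress=True)
def proj(n,P):
    c=r.calibration(n);E=c["extrinsics"];p=np.asarray(P)@E[:3,:3].T+E[:3,3]
    return np.stack([c["cx"]+c["fx"]*p[...,0]/-p[...,2],c["cy"]+c["fy"]*(-p[...,1])/-p[...,2]],-1)
def ray(n,uv):
    c=r.calibration(n);E=c["extrinsics"]
    d=np.array([(uv[0]-c["cx"])/c["fx"],-(uv[1]-c["cy"])/c["fy"],-1])
    return -E[:3,:3].T@E[:3,3],E[:3,:3].T@d
def atz(n,uv,z):
    o,d=ray(n,uv);return o+d*(z-o[2])/d[2]
E
python3 - <<'E'
from h import *
cr=lambda p,x0,y0,s:(x0+(p[0]+.5)/s-.5,y0+(p[1]+.5)/s-.5)
for z in (0,.01):
  Q=np.array([atz("top",cr(p,290,165,8),z) for p in [(155,100),(552,140),(520,470),(118,430)]])
  print(z,Q[:,:2].round(4).tolist(),Q.mean(0),[np.linalg.norm(Q[i]-Q[i-1]).round(4) for i in range(4)])
  # yaw of x axis from near to far
  d=(Q[0]+Q[1]-Q[2]-Q[3]);print("yaw",np.arctan2(d[1],d[0]))
  d=(Q[0]+Q[3]-Q[1]-Q[2]);print("yaw y",np.arctan2(-d[0],d[1]))
Q=np.array([atz("top",cr(p,190,165,6),.06) for p in [(252,75),(427,135),(268,530),(87,470)]])
print(Q,Q.mean(0),[np.linalg.norm(Q[i]-Q[i-1]).round(4) for i in range(4)])
d=Q[0]+Q[1]-Q[2]-Q[3];print("case yaw",np.arctan2(d[1],d[0]))
for p in [(180,262),(330,323)]: print(atz("top",cr(p,190,165,6),.092))
E
```

```text
0 [[0.6247, -0.0583], [0.6044, -0.2057], [0.4804, -0.1874], [0.5, -0.0411]] [ 0.5524 -0.1231  0.    ] [np.float64(0.1258), np.float64(0.1487), np.float64(0.1254), np.float64(0.1476)]
yaw -0.1416873102493752
yaw y -0.13502192142934819
0.01 [[0.6219, -0.0584], [0.6018, -0.2046], [0.4787, -0.1865], [0.4982, -0.0413]] [ 0.5501 -0.1227  0.01  ] [np.float64(0.1249), np.float64(0.1476), np.float64(0.1244), np.float64(0.1465)]
yaw -0.141687310249375
yaw y -0.13502192142934885
[[0.6151 0.1618 0.06  ]
 [0.583  0.0788 0.06  ]
 [0.3987 0.1527 0.06  ]
 [0.429  0.2361 0.06  ]] [0.5065 0.1574 0.06  ] [np.float64(0.2004), np.float64(0.0889), np.float64(0.1986), np.float64(0.0887)]
case yaw -0.38080120805302936
[0.5186 0.1881 0.092 ]
[0.4881 0.1197 0.092 ]
```

Run:
```python
from h import *
T=cv2.imread("pics/top0.png");S=cv2.imread("pics/scene0.png")
c35,s35=np.cos(np.radians(35)),np.sin(np.radians(35))
out=[]
for name,flip in(("A",0),("B",np.pi)):
  th=-.139+flip; R=np.array([[np.cos(th),-np.sin(th),0],[np.sin(th),np.cos(th),0],[0,0,1]])
  best=[]
  for off in (0.018,):
    O=np.array([.5515,-.123,0])+R@[off,0,0]
    L=lambda x,z:[O+R@[x,y,z] for y in(-.065,.065)]
    f=L(-.068*c35,.034+.068*s35); k=L(0,.034); b=L(.034*s35,.034+.034*c35)
    for n,I,(x0,y0,x1,y1),s in(("top",T,(290,165,375,235),7),("scene",S,(305,200,375,255),7)):
      J=cv2.resize(I[y0:y1,x0:x1],None,fx=s,fy=s,interpolation=cv2.INTER_CUBIC)
      for (p,col) in((f,(0,255,0)),(k,(0,255,255)),(b,(255,128,0))):
        q=((proj(n,np.array(p))-[x0,y0]+.5)*s).astype(int)
        cv2.line(J,tuple(map(int,q[0])),tuple(map(int,q[1])),col,1)
      cv2.imwrite(f"pics/m{name}_{n}.png",J); out.append(J)
h=max(o.shape[0] for o in out)
P=lambda o:cv2.copyMakeBorder(o,0,h-o.shape[0],0,600-o.shape[1],0)
G=np.vstack([np.hstack([P(out[0]),P(out[1])]),np.hstack([P(out[2]),P(out[3])])])
cv2.imwrite("pics/m.png",cv2.resize(G,(800,int(G.shape[0]*800/1200))))
```

```text
(no output)
```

View pics/m.png

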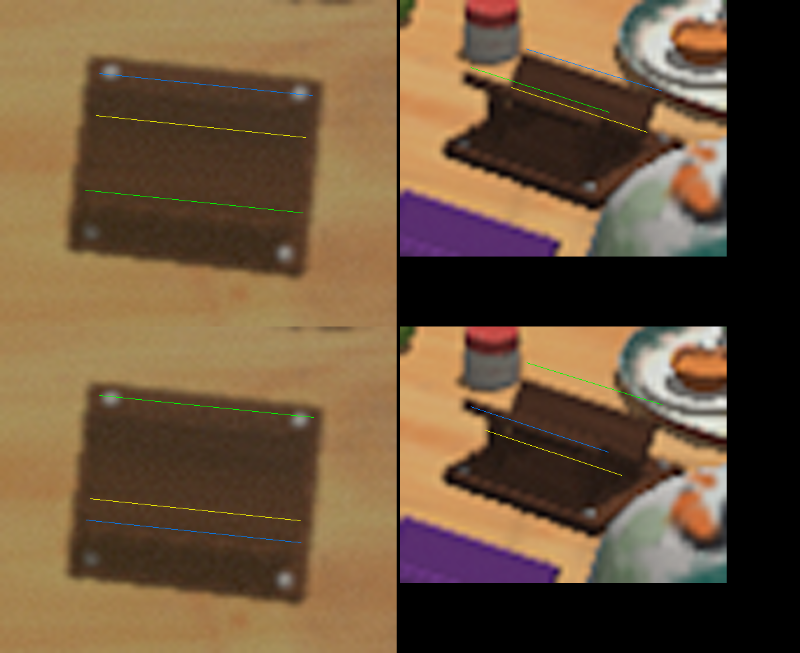

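```bash
python3 - <<'E'
from h import *
s=r.sense(); j1=s["joint_positions"][0]
u=np.array([np.cos(j1),np.sin(j1),0]);n=np.array([-u[1],u[0],0])
for off in (0,.08,-.08):
  for p in [(428,125),(345,122),(210,88),(240,75),(205,270)]:
    o,d=ray("scene",p); P=o+d*((off-o@n)/(d@n)); print(off,p,P@u,P[2])
P=s["position"];print(P@u,P@n)
E
cp pics/scene0.png /tmp/x.png; python3 -c "
import cv2;a=cv2.imread('/tmp/x.png');cv2.imwrite('pics/arm.png',cv2.resize(a[40:330,140:470],None,fx=2,fy=2))"
```

```text
0 (428, 125) 0.5469862475710124 0.5587391168318798
0 (345, 122) 0.3697719967845244 0.5507464660418564
0 (210, 88) 0.04537143722236024 0.6044858560260878
0 (240, 75) 0.12424291746125601 0.6378516326192081
0 (205, 270) -0.022318693492418374 0.09846677796182413
0.08 (428, 125) 0.5413773350431198 0.5388223535101553
0.08 (345, 122) 0.34956447736023377 0.5301712818176034
0.08 (210, 88) -0.001559645487624297 0.5883376308401191
0.08 (240, 75) 0.08380913240219179 0.6244520230446489
0.08 (205, 270) -0.07482597340260114 0.040633566551818046
-0.08 (428, 125) 0.5525951600989052 0.5786558801536043
-0.08 (345, 122) 0.389979516208815 0.5713216502661093
-0.08 (210, 88) 0.09230251993234473 0.6206340812120565
-0.08 (240, 75) 0.16467670252032016 0.6512512421937671
-0.08 (205, 270) 0.030188586417764385 0.1562999893718302
0.5465829611468488 0.05660925166122989
```

View pics/arm.png

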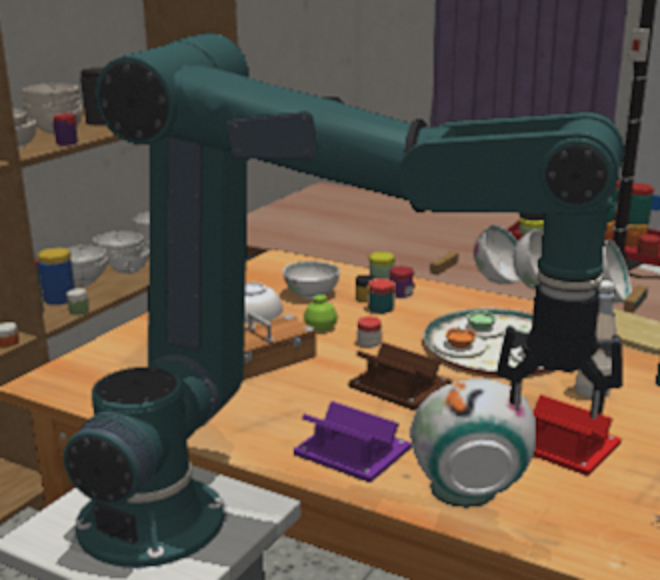

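```bash
cat >> h.py <<'E'
from scipy.spatial.transform import Rotation as Ro
def tool(yaw_y,tilt):
    """tool y horizontal heading yaw_y, z down, then turned by tilt about tool x"""
    y=np.array([np.cos(yaw_y),np.sin(yaw_y),0]);z=np.array([0,0,-1.]);x=np.cross(y,z)
    return np.stack([x,y,z],1)@Ro.from_rotvec([tilt,0,0]).as_matrix()
def plan(segs,p=None,R=None):
    """segs: list of (pos,R,n,grip). prints rows"""
    s=r.sense(); p=s["position"] if p is None else p; R=s["tcp_rot"] if R is None else R
    out=[]
    for tp,tR,n,g in segs:
        tp=np.asarray(tp,float); rv=Ro.from_matrix(R.T@tR).as_rotvec(); R0,p0=R,p
        for k in range(n):
            a=k/n; Rk=R0@Ro.from_rotvec(rv*a).as_matrix()
            d=Rk.T@((tp-p0)/n)*1000
            out.append([*[round(float(v),1) for v in d],*[round(float(v),4) for v in rv/n],g])
        p,R=tp,tR
    print("max",max(np.linalg.norm(o[:3]) for o in out),max(np.degrees(np.linalg.norm(o[3:6])) for o in out),len(out))
    for o in out: print(o,end=",\n")
E
python3 - <<'E'
from h import *
plan([([.18,-.48,.30],tool(-1.20,0),2,1),([.42,-.08,.36],tool(-.60,0),8,1)])
E
```

```text
max 58.832049088910715 4.297183463481174 10
[13.8, -18.9, -41.4, -0.001, -0.0002, -0.033, 1],
[14.4, -18.4, -41.4, -0.001, -0.0002, -0.033, 1],
[46.1, -35.7, -7.5, 0.0, 0.0, -0.075, 1],
[48.6, -32.2, -7.5, 0.0, 0.0, -0.075, 1],
[50.9, -28.4, -7.5, 0.0, 0.0, -0.075, 1],
[52.9, -24.6, -7.5, 0.0, 0.0, -0.075, 1],
[54.6, -20.5, -7.5, 0.0, 0.0, -0.075, 1],
[56.0, -16.4, -7.5, 0.0, 0.0, -0.075, 1],
[57.0, -12.1, -7.5, 0.0, 0.0, -0.075, 1],
[57.8, -7.8, -7.5, 0.0, 0.0, -0.075, 1],
```

Request:
send_rows(series=[[14,-19,-41,0,0,-0.033,1],[14,-18,-41,0,0,-0.033,1],[46,-36,-8,0,0,-0.075,1],[49,-32,-8,0,0,-0.075,1],[51,-28,-8,0,0,-0.075,1],[53,-25,-8,0,0,-0.075,1],[55,-20,-8,0,0,-0.075,1],[56,-16,-8,0,0,-0.075,1],[57,-12,-8,0,0,-0.075,1],[58,-8,-8,0,0,-0.075,1]])

```text
t: 1.35
position: [0.4225, -0.0671, 0.3643]
tcp_rot: [[0.554, 0.832, -0.003], [0.832, -0.554, 0.014], [0.01, -0.01, -1.0]]
force: [-0.1, -1.6, 0.9]
width: 0.0852
```

Run:
```python
from h import *
s=r.sense();print(s)
cv2.imwrite("pics/w1.png",r.snapshot("wrist"))
np.savez("w1.npz",p=s["position"],R=s["tcp_rot"])
plan([([.503,.154,.17],tool(-.381,.26),8,.5),([.503,.154,.17],tool(-.381,.26),2,.5)])
```

```text
{'t': 1.35, 'joint_positions': array([-0.3   , -0.163 ,  1.3244,  0.0134,  1.9866,  0.2931]), 'joint_velocities': array([ 1.1404,  0.3406, -0.4135,  0.0063,  0.0639,  0.5259]), 'tau': array([ -3.6402, -26.7251, -29.7653,   0.1675,   0.2916,  -0.4305]), 'position': array([ 0.4225, -0.0671,  0.3643]), 'tcp_rot': array([[ 0.5545,  0.8322, -0.0026],
       [ 0.8321, -0.5544,  0.0136],
       [ 0.0099, -0.0097, -0.9999]]), 'force': array([-0.0914, -1.5561,  0.8641]), 'ft_torque': array([-0.0153,  0.0163, -0.0359]), 'width': 0.0852180822515117}
max 37.54077782891559 2.27858623074146 10
[27.4, -6.2, 24.9, 0.0314, -0.0054, -0.0238, 0.5],
[27.6, -4.7, 24.9, 0.0314, -0.0054, -0.0238, 0.5],
[27.9, -3.3, 24.9, 0.0314, -0.0054, -0.0238, 0.5],
[28.1, -1.9, 24.8, 0.0314, -0.0054, -0.0238, 0.5],
[28.2, -0.4, 24.7, 0.0314, -0.0054, -0.0238, 0.5],
[28.3, 1.0, 24.6, 0.0314, -0.0054, -0.0238, 0.5],
[28.4, 2.5, 24.4, 0.0314, -0.0054, -0.0238, 0.5],
[28.5, 3.9, 24.1, 0.0314, -0.0054, -0.0238, 0.5],
[0.0, 0.0, 0.0, 0.0, 0.0, 0.0, 0.5],
[0.0, 0.0, 0.0, 0.0, 0.0, 0.0, 0.5],
```

View pics/w1.png

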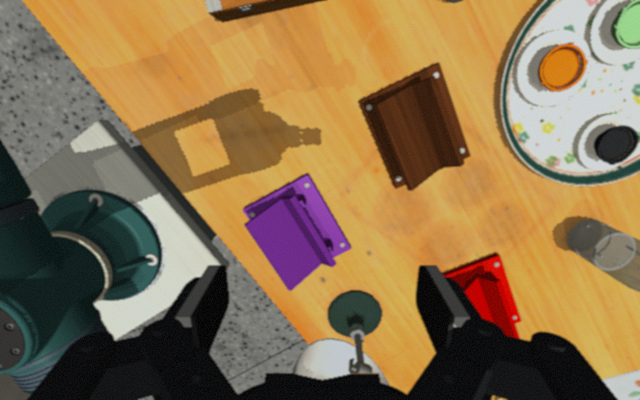

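```bash
cat >> h.py <<'E'
def projw(p,R,P):
    c=r.calibration("wrist");M=c["mount"];q=(np.asarray(P)-p)@R; q=(q-M[:3,3])@M[:3,:3]
    return np.stack([c["cx"]+c["fx"]*q[...,0]/-q[...,2],c["cy"]-c["fy"]*q[...,1]/-q[...,2]],-1)
E
python3 - <<'E'
from h import *
d=np.load("w1.npz");I=cv2.imread("pics/w1.png");x0,y0,x1,y1=345,55,485,195;s=4
c,sn=np.cos(np.radians(35)),np.sin(np.radians(35));th=-.139
R=Ro.from_rotvec([0,0,th]).as_matrix();B=np.array([.5515,-.123,0])
out=[]
for off in(None,.008):
  J=cv2.resize(I[y0:y1,x0:x1],None,fx=s,fy=s,interpolation=cv2.INTER_CUBIC)
  if off:
    for x,z,w,col in((-.068*c,.034+.068*sn,.065,(0,255,0)),(0,.034,.065,(0,255,255)),(.034*sn,.034+.034*c,.065,(255,128,0)),(-.0625-off,0,.075,(255,255,255)),(.0625-off,0,.075,(255,255,255))):
      q=(projw(d["p"],d["R"],np.array([B+R@[off+x,y,z] for y in(-w,w)]))-[x0,y0]+.5)*s
      cv2.line(J,tuple(map(int,q[0])),tuple(map(int,q[1])),col,1)
  out.append(J)
cv2.imwrite("pics/w1c.png",cv2.resize(np.hstack(out),(800,400)))
cv2.imwrite("pics/w1d.png",out[0])
E
```

```text
(no output)
```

View pics/w1c.png

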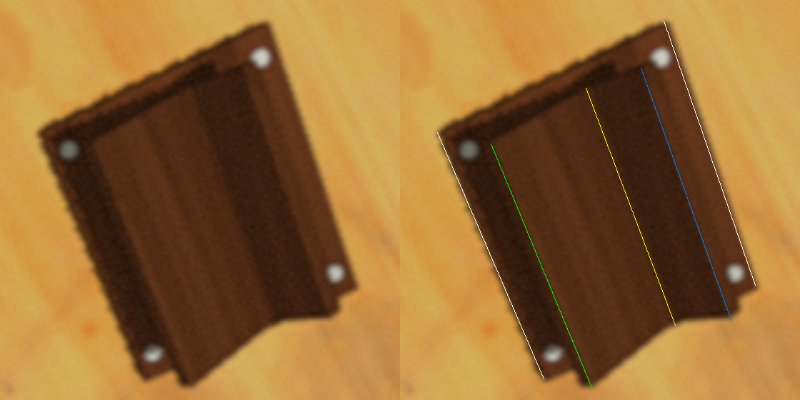

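View pics/w1d.png

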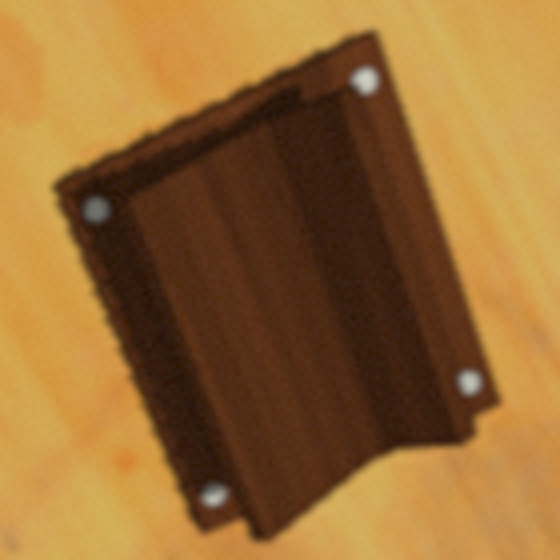

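Run:
```python
from h import *
R=tool(-.381,.26); g=np.array([.5035,.154,.092]); t=g+R[:,2]*.008; print(t)
pre=t-R[:,2]*.075
plan([(pre,R,8,.5),(pre,R,2,.5)])
```

```text
[0.5016 0.1548 0.0843]
max 38.697028309677734 2.27858623074146 10
[27.8, -4.0, 26.5, 0.0314, -0.0054, -0.0238, 0.5],
[28.0, -2.5, 26.5, 0.0314, -0.0054, -0.0238, 0.5],
[28.2, -1.0, 26.4, 0.0314, -0.0054, -0.0238, 0.5],
[28.3, 0.5, 26.3, 0.0314, -0.0054, -0.0238, 0.5],
[28.5, 2.0, 26.1, 0.0314, -0.0054, -0.0238, 0.5],
[28.5, 3.5, 25.8, 0.0314, -0.0054, -0.0238, 0.5],
[28.6, 5.0, 25.5, 0.0314, -0.0054, -0.0238, 0.5],
[28.6, 6.4, 25.2, 0.0314, -0.0054, -0.0238, 0.5],
[0.0, 0.0, 0.0, 0.0, 0.0, 0.0, 0.5],
[0.0, 0.0, 0.0, 0.0, 0.0, 0.0, 0.5],
```

Request:
send_rows(series=[[28,-4,26.5,0.031,-0.005,-0.024,0.5],[28,-2.5,26.5,0.031,-0.005,-0.024,0.5],[28,-1,26.4,0.031,-0.005,-0.024,0.5],[28,0.5,26.3,0.031,-0.005,-0.024,0.5],[28.5,2,26,0.031,-0.005,-0.024,0.5],[28.5,3.5,26,0.031,-0.005,-0.024,0.5],[28.5,5,25.5,0.031,-0.005,-0.024,0.5],[28.5,6.5,25,0.031,-0.005,-0.024,0.5],[0,0,0,0,0,0,0.5],[0,0,0,0,0,0,0.5]])

```text
t: 2.65
position: [0.5191, 0.1545, 0.1465]
tcp_rot: [[0.361, 0.899, -0.249], [0.932, -0.349, 0.093], [-0.003, -0.265, -0.964]]
force: [0.4, 0.3, 0.1]
width: 0.0425
```

Run:
```python
from h import *
s=r.sense()
I=r.snapshot("wrist")
for w in(-.029,.029):
  yc=np.array([-np.sin(-.381),np.cos(-.381),0])
  q=projw(s["position"],s["tcp_rot"],np.array([.5035,.154,.092])+yc*w);print(q)
  cv2.circle(I,tuple(map(int,q)),3,(0,255,0),1)
cv2.imwrite("pics/w2.png",I);print(s["width"],s["joint_positions"])
R=tool(-.381,.26); g=np.array([.5035,.154,.092]); t=g+R[:,2]*.008
plan([(t,R,5,.5),(t,R,5,0)])
```

```text
[322.6934 260.3983]
[323.6341 183.1507]
0.042513554296747275 [0.1092 0.2615 1.3362 0.1226 1.7834 0.4909]
max 12.856515857727553 0.16496807158234397 10
[-1.1, 0.2, 12.8, -0.0018, 0.0012, 0.0019, 0.5],
[-1.2, 0.1, 12.8, -0.0018, 0.0012, 0.0019, 0.5],
[-1.2, 0.1, 12.8, -0.0018, 0.0012, 0.0019, 0.5],
[-1.2, 0.1, 12.8, -0.0018, 0.0012, 0.0019, 0.5],
[-1.2, 0.1, 12.8, -0.0018, 0.0012, 0.0019, 0.5],
[0.0, 0.0, 0.0, 0.0, 0.0, 0.0, 0],
[0.0, 0.0, 0.0, 0.0, 0.0, 0.0, 0],
[0.0, 0.0, 0.0, 0.0, 0.0, 0.0, 0],
[0.0, 0.0, 0.0, 0.0, 0.0, 0.0, 0],
[0.0, 0.0, 0.0, 0.0, 0.0, 0.0, 0],
```

View pics/w2.png

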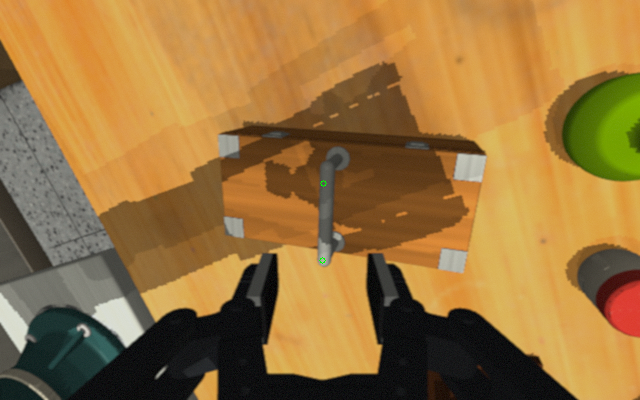

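```bash
cat >> h.py <<'E'
def watz(p,R,uv,z):
    c=r.calibration("wrist");M=c["mount"];d=np.array([(uv[0]-c["cx"])/c["fx"],-(uv[1]-c["cy"])/c["fy"],-1])
    o=p+R@M[:3,3];d=R@M[:3,:3]@d;return o+d*(z-o[2])/d[2]
E
python3 - <<'E'
from h import *
s=r.sense();p,R=s["position"],s["tcp_rot"]
Q=np.array([watz(p,R,u,.06) for u in[(221,135),(486,152),(466,272),(224,238)]])
print(Q,Q.mean(0),[np.linalg.norm(Q[i]-Q[i-1]).round(4) for i in range(4)])
d=Q[1]+Q[2]-Q[0]-Q[3];print(np.arctan2(d[1],d[0]))
H=np.array([watz(p,R,u,.092) for u in[(324,263),(329,158)]]);print(H,H.mean(0),np.linalg.norm(H[0]-H[1]))
a=cv2.imread("pics/w2.png")[110:290,205:500];cv2.imwrite("pics/w2c.png",cv2.resize(a,None,fx=2.7,fy=2.7,interpolation=cv2.INTER_CUBIC))
E
```

```text
[[0.4355 0.2367 0.06  ]
 [0.6156 0.1629 0.06  ]
 [0.5829 0.0792 0.06  ]
 [0.3955 0.154  0.06  ]] [0.5074 0.1582 0.06  ] [np.float64(0.0919), np.float64(0.1946), np.float64(0.0899), np.float64(0.2018)]
-0.38401904257990405
[[0.4928 0.1249 0.092 ]
 [0.5236 0.1955 0.092 ]] [0.5082 0.1602 0.092 ] 0.07707067766440592
```

View pics/w2c.png

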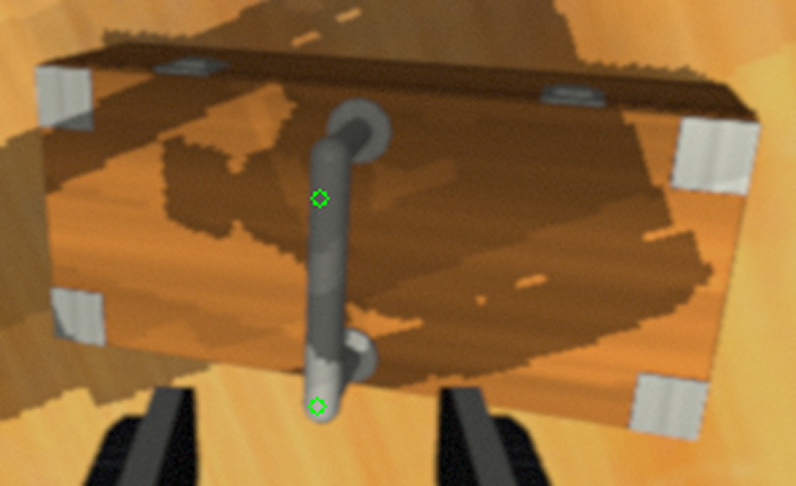

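Run:
```python
from h import *
R=tool(-.382,.26); g=np.array([.5073,.1585,.092]); t=g+R[:,2]*.008
print(t)
plan([(t,R,5,.5),(t,R,5,0)])
```

```text
[0.5054 0.1593 0.0843]
max 12.710232098588916 0.17510400140804805 10
[-0.0, 0.5, 12.7, -0.0018, 0.0013, 0.0021, 0.5],
[-0.0, 0.5, 12.7, -0.0018, 0.0013, 0.0021, 0.5],
[-0.1, 0.5, 12.7, -0.0018, 0.0013, 0.0021, 0.5],
[-0.1, 0.5, 12.7, -0.0018, 0.0013, 0.0021, 0.5],
[-0.1, 0.4, 12.7, -0.0018, 0.0013, 0.0021, 0.5],
[0.0, 0.0, 0.0, 0.0, 0.0, 0.0, 0],
[0.0, 0.0, 0.0, 0.0, 0.0, 0.0, 0],
[0.0, 0.0, 0.0, 0.0, 0.0, 0.0, 0],
[0.0, 0.0, 0.0, 0.0, 0.0, 0.0, 0],
[0.0, 0.0, 0.0, 0.0, 0.0, 0.0, 0],
```

Request:
send_rows(series=[[0,0.5,13,-0.002,0.001,0.002,0.5],[0,0.5,13,-0.002,0.001,0.002,0.5],[0,0.5,13,-0.002,0.001,0.002,0.5],[0,0.5,12.5,-0.002,0.001,0.002,0.5],[0,0.4,11,-0.002,0.001,0.002,0.5],[0,0,2,0,0,0,0.4],[0,0,0,0,0,0,0],[0,0,0,0,0,0,0],[0,0,0,0,0,0,0],[0,0,0,0,0,0,0]], newtons=120)

```text
t: 3.95
position: [0.5071, 0.1588, 0.0852]
tcp_rot: [[0.375, 0.899, -0.226], [0.927, -0.362, 0.096], [0.005, -0.246, -0.969]]
force: [0.2, -0.1, 0.7]
width: -0.0001
```

Run:
```python
from h import *
s=r.sense();print(s)
```

```text
{'t': 3.95, 'joint_positions': array([0.1182, 0.2594, 1.4605, 0.1229, 1.6379, 0.4968]), 'joint_velocities': array([-0.0007, -0.0035, -0.0106,  0.0021, -0.0005, -0.0015]), 'tau': array([  0.0055, -40.1595, -28.8666,   0.5418,   0.9459,   0.0002]), 'position': array([0.5071, 0.1588, 0.0852]), 'tcp_rot': array([[ 0.3749,  0.899 , -0.2264],
       [ 0.9271, -0.3624,  0.0963],
       [ 0.0045, -0.2459, -0.9693]]), 'force': array([ 0.2383, -0.1277,  0.7155]), 'ft_torque': array([-0.0452, -0.1417, -0.0105]), 'width': -0.00010876061843760359}
```

Run:
```python
from h import *
cv2.imwrite("pics/w3.png",r.snapshot("wrist"));I=r.snapshot("scene");cv2.imwrite("pics/s3.png",I[120:300,150:400].repeat(3,0).repeat(3,1))
```

```text
(no output)
```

View pics/w3.png

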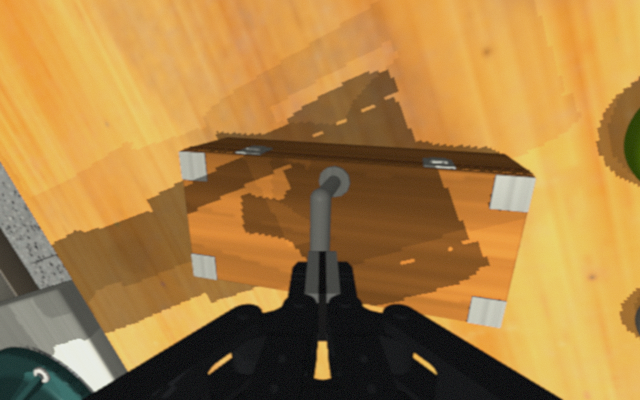

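View pics/s3.png

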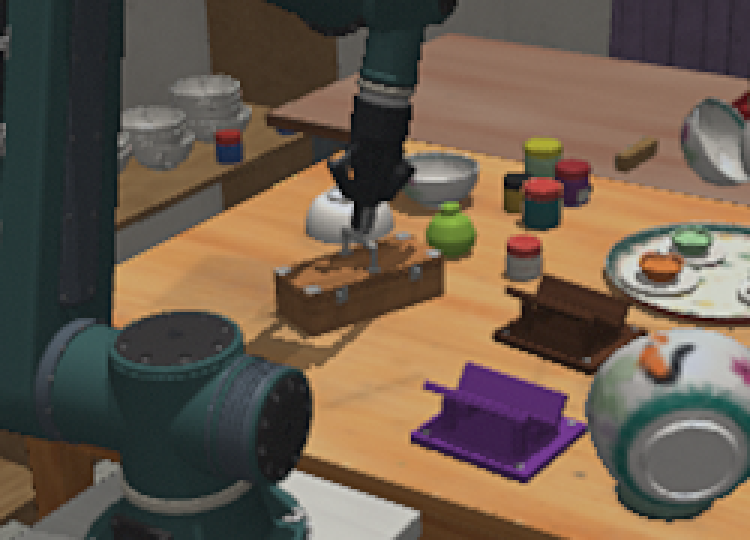

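Run:
```python
import cv2
a=cv2.imread("pics/w3.png")[150:350,240:420];cv2.imwrite("pics/w3c.png",cv2.resize(a,None,fx=3,fy=3,interpolation=cv2.INTER_CUBIC))
```

```text
(no output)
```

View pics/w3c.png

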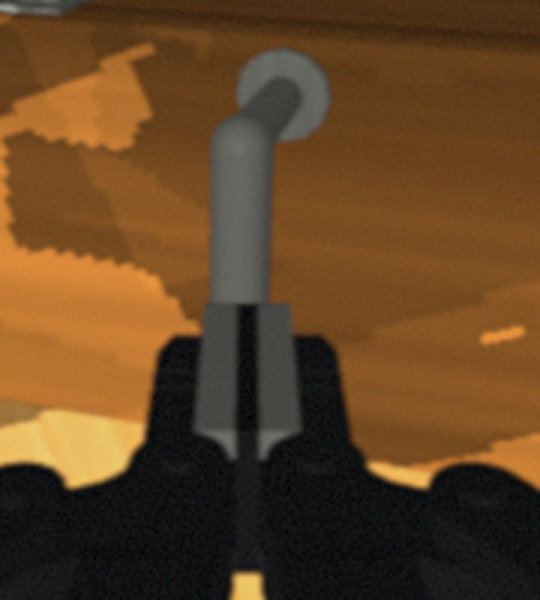

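Run:
```python
from h import *
s=r.sense();p,R=s["position"],s["tcp_rot"]
for z in(.011,0,-.008,-.03): print(z,projw(p,R,p+R@[0.011,0,z]),projw(p,R,p+R@[-.011,0,z]))
yc=np.array([-np.sin(-.382),np.cos(-.382),0]);g=np.array([.5073,.1585,.092])
print([projw(p,R,g+yc*w) for w in(-.034,0,.034)])
print("handle in tool",R.T@(g-p))
```

```text
0.011 [322.3631 227.65  ] [322.346  263.2501]
0 [322.3696 236.3711] [322.3512 273.7043]
-0.008 [322.3748 243.4141] [322.3554 282.1114]
-0.03 [322.3922 266.655 ] [322.3692 309.6303]
[array([320.0282, 318.2764]), array([319.8264, 262.3184]), array([319.5963, 198.5061])]
handle in tool [-0.0001 -0.0013 -0.007 ]
```

Run:
```python
from h import *
I=r.snapshot("scene");x0,y0=250,160
J=cv2.resize(I[y0:y0+75,x0:x0+75],None,fx=8,fy=8,interpolation=cv2.INTER_CUBIC)
s=r.sense();p,R=s["position"],s["tcp_rot"]
yc=np.array([-np.sin(-.382),np.cos(-.382),0]);g=np.array([.5073,.1585,.092])
def dot(P,c):
  q=(proj("scene",np.array(P))-[x0,y0]+.5)*8;cv2.circle(J,tuple(map(int,q)),4,c,1)
for w in(-.034,0,.034):dot(g+yc*w,(0,255,0))
for z,c in((.011,(0,0,255)),(0,(255,0,0)),(-.0177,(255,0,255))):dot(p+R@[0,0,z],c)
cv2.imwrite("pics/s4.png",J)
```

```text
(no output)
```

View pics/s4.png

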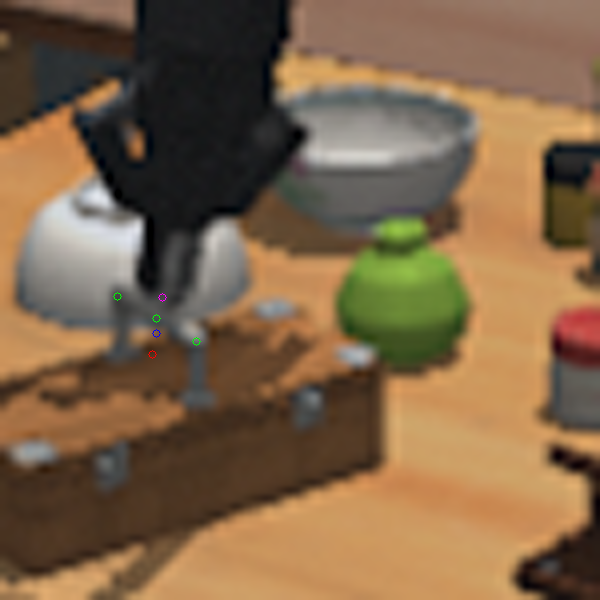

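Request:
send_rows(series=[[0,0,0,0,0,0,0.5],[0,0,0,0,0,0,0.5],[0,0,0,0,0,0,0.5],[0,-1,3,0,0,0,0.5],[0,0,4,0,0,0,0.5],[0,0,4,0,0,0,0.5],[0,0,4,0,0,0,0.5],[0,0,4,0,0,0,0.5],[0,0,4,0,0,0,0.5],[0,0,1,0,0,0,0.5]])

```text
t: 5.35
position: [0.4989, 0.1615, 0.0587]
tcp_rot: [[0.375, 0.898, -0.23], [0.927, -0.362, 0.096], [0.003, -0.249, -0.968]]
force: [0.8, 0.3, 0.6]
width: 0.0428
```

Run:
```python
from h import *
s=r.sense();p,R=s["position"],s["tcp_rot"];print(p,s["force"],s["width"],R.T@(np.array([.5073,.1585,.092])-p))
a=r.snapshot("wrist")[140:340,220:420];cv2.imwrite("pics/w5.png",cv2.resize(a,None,fx=3,fy=3,interpolation=cv2.INTER_CUBIC))
a=r.snapshot("scene")[160:235,250:325];cv2.imwrite("pics/s5.png",cv2.resize(a,None,fx=7,fy=7,interpolation=cv2.INTER_CUBIC))
```

```text
[0.4989 0.1615 0.0587] [0.7813 0.3381 0.5742] 0.042803899867140165 [ 0.0004  0.0004 -0.0345]
```

View pics/w5.png

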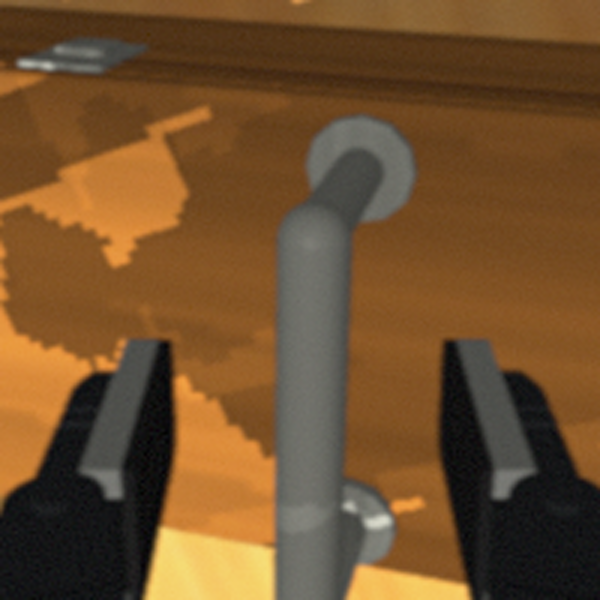

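View pics/s5.png

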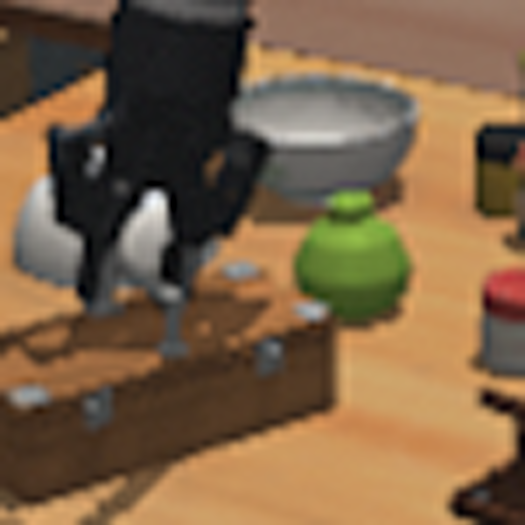

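Request:
send_rows(series=[[0,0,0,0,0,0,0],[0,0,0,0,0,0,0],[0,0,0,0,0,0,0],[0,0,0,0,0,0,0],[0,0,0,0,0,0,0],[0,0,0,0,0,0,0],[0,-0.5,-2,0,0,0,0],[0,-1,-4,0,0,0,0],[0,-1,-4,0,0,0,0],[0,-1,-4,0,0,0,0]], newtons=120)

```text
t: 6.7
position: [0.4965, 0.1609, 0.0703]
tcp_rot: [[0.375, 0.896, -0.237], [0.927, -0.363, 0.094], [-0.002, -0.255, -0.967]]
force: [-0.0, 0.8, -6.9]
width: 0.0066
```

Run:
```python
from h import *
s=r.sense();p,R=s["position"],s["tcp_rot"];print(p,s["force"],s["ft_torque"],R.T@s["ft_torque"],R.T@s["force"],s["width"],s["joint_positions"])
a=r.snapshot("scene")[160:260,230:350];cv2.imwrite("pics/s6.png",cv2.resize(a,None,fx=6,fy=6,interpolation=cv2.INTER_CUBIC))
```

```text
[0.4965 0.1609 0.0703] [-0.0246  0.7508 -6.9121] [ 0.0139 -0.1123  0.053 ] [-0.099   0.0397 -0.0652] [0.6983 1.4714 6.7593] 0.006561941986651443 [0.1241 0.259  1.4941 0.1234 1.6158 0.5002]
```

View pics/s6.png

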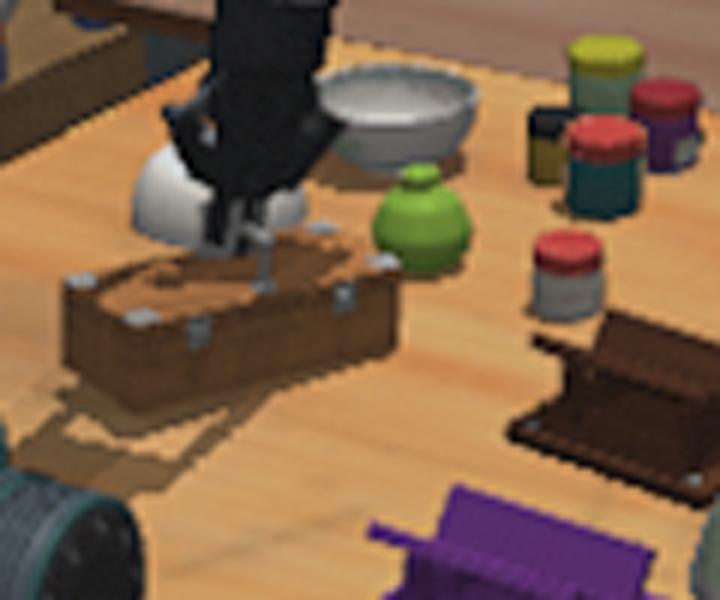

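Request:
send_rows(series=[[0,-1,-4,0,0,0,0],[0,-1.2,-5,0,0,0,0],[0,-1.2,-5,0,0,0,0],[0,-1.2,-5,0,0,0,0],[0,-1.2,-5,0,0,0,0],[0,-1,-4,0,0,0,0],[0,0,0,0,0,0,0],[0,0,0,0,0,0,0],[0,0,0,0,0,0,0],[0,0,0,0,0,0,0]])

```text
t: 8.0
position: [0.4972, 0.1607, 0.1017]
tcp_rot: [[0.375, 0.896, -0.237], [0.927, -0.363, 0.094], [-0.001, -0.255, -0.967]]
force: [-0.4, -0.0, -7.4]
width: 0.0065
```

Run:
```python
from h import *
s=r.sense();p,R=s["position"],s["tcp_rot"];print(p,s["force"],s["ft_torque"],R.T@s["ft_torque"],R.T@s["force"],s["width"],s["joint_positions"])
a=r.snapshot("scene")[160:260,230:350];cv2.imwrite("pics/s7.png",cv2.resize(a,None,fx=6,fy=6,interpolation=cv2.INTER_CUBIC))
cv2.imwrite("pics/w7.png",r.snapshot("wrist"))
```

```text
[0.4972 0.1607 0.1017] [-0.3854 -0.0275 -7.373 ] [-0.0398 -0.08   -0.0071] [-0.0891 -0.0049  0.0087] [-0.1606  1.5442  7.2181] 0.006467428424970191 [0.1237 0.2357 1.4571 0.1239 1.675  0.5071]
```

View pics/s7.png

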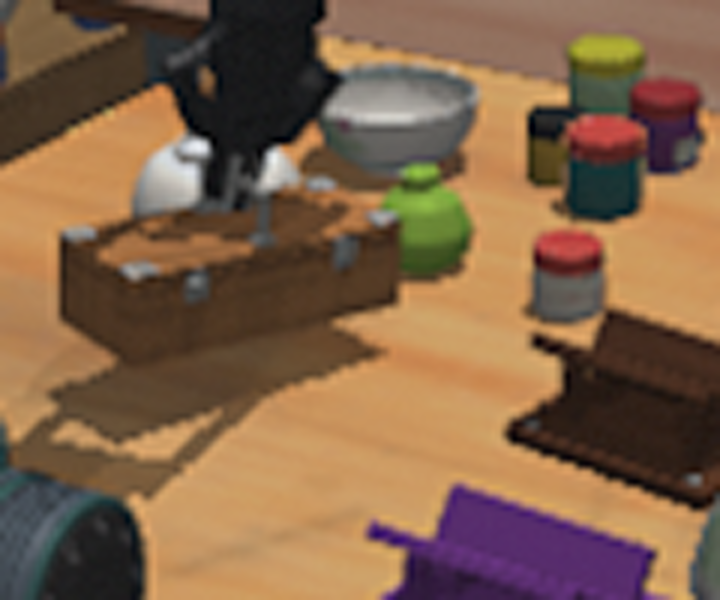

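View pics/w7.png

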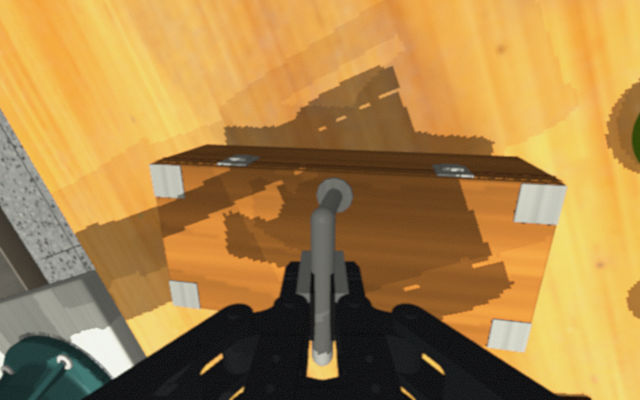

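Run:
```python
from h import *
s=r.sense();print(s["tau"],s["ft_torque"],s["t"],s["force"])
```

```text
[ -0.004  -43.0266 -32.0435   0.6549   1.2058  -0.0119] [-0.0326 -0.1131  0.0267] 8.1 [ 0.7733  0.2473 -7.2721]
```

Run:
```python
from h import *
for n,uv,z in(("drop",(240,151),.05),("jar",(282,154),.05),("bowl",(183,153),.04)): print(n,atz("top",uv,z))
s=r.sense();R=s["tcp_rot"]
yaw=np.arctan2(R[1,1],R[0,1]);print("yaw",yaw)
R2=Ro.from_rotvec([0,0,-1.06]).as_matrix()@R
g=s["position"]+R@[0,0,-.0345]; g2=np.array([.445,.15,g[2]]); t2=g2-R2@[0,0,-.0345];print(g,t2)
plan([(t2,R2,9,0),(t2,R2,1,0)])
```

```text
drop [0.696  0.1397 0.05  ]
jar [0.6828 0.0176 0.05  ]
bowl [0.6987 0.3082 0.04  ]
yaw -0.3846534966048265
[0.5054 0.1575 0.1351] [0.4438 0.1587 0.1017]
max 5.991660871578097 6.748562418108758 10
[-2.4, -5.2, 1.4, 0.0001, 0.03, 0.1139, 0],
[-3.0, -4.9, 1.3, 0.0001, 0.03, 0.1139, 0],
[-3.6, -4.5, 1.2, 0.0001, 0.03, 0.1139, 0],
[-4.2, -4.1, 1.1, 0.0001, 0.03, 0.1139, 0],
[-4.6, -3.6, 1.0, 0.0001, 0.03, 0.1139, 0],
[-5.0, -3.0, 0.8, 0.0001, 0.03, 0.1139, 0],
[-5.4, -2.5, 0.7, 0.0001, 0.03, 0.1139, 0],
[-5.6, -1.8, 0.5, 0.0001, 0.03, 0.1139, 0],
[-5.8, -1.2, 0.3, 0.0001, 0.03, 0.1139, 0],
[0.0, 0.0, 0.0, 0.0, 0.0, 0.0, 0],
```

Request:
send_rows(series=[[-2.4,-5.2,1.4,0,0.03,0.114,0],[-3,-4.9,1.3,0,0.03,0.114,0],[-3.6,-4.5,1.2,0,0.03,0.114,0],[-4.2,-4.1,1.1,0,0.03,0.114,0],[-4.6,-3.6,1,0,0.03,0.114,0],[-5,-3,0.8,0,0.03,0.114,0],[-5.4,-2.5,0.7,0,0.03,0.114,0],[-5.6,-1.8,0.5,0,0.03,0.114,0],[-5.8,-1.2,0.3,0,0.03,0.114,0],[0,0,0,0,0,0,0]])

```text
t: 9.35
position: [0.4409, 0.1585, 0.1014]
tcp_rot: [[0.996, 0.089, -0.027], [0.092, -0.964, 0.25], [-0.003, -0.251, -0.968]]
force: [-0.3, 0.4, -6.9]
width: 0.0061
```

Run:
```python
from h import *
s=r.sense();R=s["tcp_rot"];p=s["position"]
print(p,R,s["joint_positions"],s["force"],R.T@s["ft_torque"],s["tau"],s["width"])
cv2.imwrite("pics/t8.png",cv2.resize(r.snapshot("top")[130:300,150:400],None,fx=3,fy=3))
plan([(p-[0,0,.0335],R,8,0)])
```

```text
[0.4409 0.1585 0.1014] [[ 0.9957  0.0885 -0.0266]
 [ 0.0924 -0.9639  0.2499]
 [-0.0035 -0.2512 -0.9679]] [ 0.0388 -0.0611  1.7777  0.2554  1.4465  1.483 ] [-0.2879  0.3653 -6.8561] [-0.106   0.0997  0.082 ] [  0.0551 -30.4557 -32.5881   1.3429   0.3124   0.2407] 0.006135685605323408
max 4.246174749112429 0.008102846845413954 8
[-0.1, 1.1, 4.1, 0.0, -0.0001, 0.0001, 0],
[-0.1, 1.1, 4.1, 0.0, -0.0001, 0.0001, 0],
[-0.1, 1.1, 4.1, 0.0, -0.0001, 0.0001, 0],
[-0.1, 1.1, 4.1, 0.0, -0.0001, 0.0001, 0],
[-0.1, 1.1, 4.1, 0.0, -0.0001, 0.0001, 0],
[-0.1, 1.1, 4.1, 0.0, -0.0001, 0.0001, 0],
[-0.1, 1.1, 4.1, 0.0, -0.0001, 0.0001, 0],
[-0.1, 1.1, 4.1, 0.0, -0.0001, 0.0001, 0],
```

View pics/t8.png

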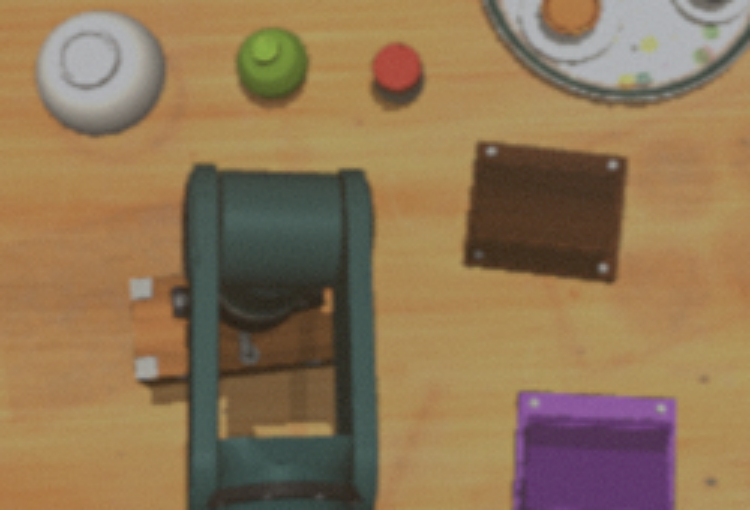

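Request:
send_rows(series=[[0,1.4,5.3,0,0,0,0],[0,1.4,5.3,0,0,0,0],[0,1.4,5.3,0,0,0,0],[0,1.4,5.3,0,0,0,0],[0,1.4,5.3,0,0,0,0],[0,1.4,5.3,0,0,0,0],[0,1,3.5,0,0,0,0],[0,0.5,2,0,0,0,0],[0,0.3,1.5,0,0,0,0],[0,0.2,0.8,0,0,0,0]])

```text
t: 10.65
position: [0.4443, 0.1606, 0.0611]
tcp_rot: [[0.995, 0.094, -0.023], [0.096, -0.962, 0.254], [0.002, -0.255, -0.967]]
force: [-2.1, 2.4, -1.1]
width: 0.0064
```

Run:
```python
from h import *
s=r.sense();R=s["tcp_rot"];p=s["position"]
print(p,s["force"],R.T@s["ft_torque"],s["tau"],s["width"])
```

```text
[0.4443 0.1606 0.0611] [-2.1471  2.4236 -1.1015] [ 0.1961 -0.2573  0.0811] [ -1.3111 -28.1826 -29.8333   0.4616  -0.4754  -0.114 ] 0.006366282483754463
```

Request:
send_rows(series=[[0,0,0,0,0,0,0.5],[0,0,0,0,0,0,0.5],[0,0,0,0,0,0,0.5],[0,0,-4,0,0,0,0.5],[0,0,-8,0,0,0,0.5],[0,0,-10,0,0,0,0.5],[0,0,-10,0,0,0,0.5],[0,0,-8,0,0,0,0.5],[0,0,-2,0,0,0,0.5],[0,0,0,0,0,0,0.5]])

```text
t: 11.9
position: [0.4487, 0.1476, 0.1077]
tcp_rot: [[0.995, 0.095, -0.013], [0.095, -0.963, 0.251], [0.011, -0.252, -0.968]]
force: [-0.4, -0.5, -0.1]
width: 0.0426
```

Run:
```python
from h import *
s=r.sense();R=s["tcp_rot"];p=s["position"]
print(p,s["force"],R.T@s["ft_torque"],s["tau"],s["width"],s["joint_positions"])
np.savez("w9.npz",p=p,R=R)
cv2.imwrite("pics/w9.png",r.snapshot("wrist"))
```

```text
[0.4487 0.1476 0.1077] [-0.3857 -0.4557 -0.1104] [-0.1193 -0.0575  0.0261] [ -0.0325 -27.1729 -29.9359   1.1044   0.0811  -0.    ] 0.04264385487264493 [ 0.0133 -0.0629  1.7664  0.2562  1.452   1.455 ]
```

View pics/w9.png

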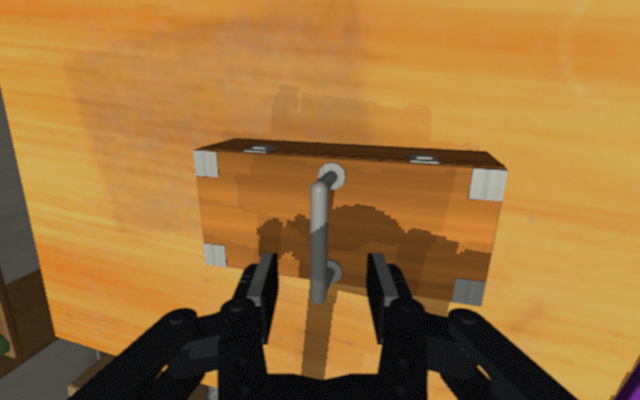

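Run:
```python
from h import *
d=np.load("w9.npz");p,R=d["p"],d["R"]
Q=np.array([watz(p,R,u,.06) for u in[(195,151),(506,168),(483,306),(205,266)]])
print(Q,Q.mean(0),[np.linalg.norm(Q[i]-Q[i-1]).round(4) for i in range(4)])
d=Q[1]+Q[2]-Q[0]-Q[3];yaw=np.arctan2(d[1],d[0]);print(yaw)
H=np.array([watz(p,R,u,.092) for u in[(318,304),(320,180)]]);print(H,H.mean(0),np.linalg.norm(H[0]-H[1]))
g=Q.mean(0)*.5+H.mean(0)*.5;g[2]=.092;print(g)
Rn=tool(yaw+np.pi,.26)
mid=np.array([.445,.15,.22]);
ax=Ro.from_matrix(R.T@Rn).as_rotvec();print("rel",ax)
# go via vertical tool in increments: yaw steps decreasing j6 (yaw increasing)
y0=np.arctan2(R[1,1],R[0,1])
segs=[]
pre=g-Rn[:,2]*(-.0345)-Rn[:,2]*.045
for k in range(1,21):
    a=k/20; sm=min(1,max(0,(a-.0)/1)); 
    til=.26*abs(np.cos(np.pi*sm)) if False else .26*(1-2*min(a,1-a)) 
    segs.append((np.array(p)*(1-a)+pre*a+np.array([0,0,.10])*np.sin(np.pi*a),tool(y0+(yaw+np.pi-y0)*a,til),1,.5))
plan(segs)
```

```text
[[0.48   0.2544 0.06  ]
 [0.4985 0.0599 0.06  ]
 [0.4095 0.0501 0.06  ]
 [0.3898 0.2491 0.06  ]] [0.4445 0.1534 0.06  ] [np.float64(0.0904), np.float64(0.1954), np.float64(0.0896), np.float64(0.2)]
-1.4740361610669235
[[0.4054 0.1501 0.092 ]
 [0.4839 0.1564 0.092 ]] [0.4446 0.1533 0.092 ] 0.07876231929738024
[0.4446 0.1533 0.092 ]
rel [-0.0179  0.7985  3.0368]
max 15.937691175323986 9.252690093907434 20
[0.0, -4.3, -14.9, -0.0193, -0.0495, -0.1525, 0.5],
[-0.1, -3.9, -14.5, -0.0259, -0.0344, -0.1532, 0.5],
[-0.0, -3.4, -13.8, -0.0259, -0.0304, -0.154, 0.5],
[0.0, -2.8, -12.8, -0.0259, -0.0264, -0.1548, 0.5],
[0.1, -2.3, -11.4, -0.0259, -0.0224, -0.1554, 0.5],
[0.2, -1.7, -9.8, -0.0259, -0.0183, -0.1559, 0.5],
[0.3, -1.2, -7.8, -0.0259, -0.0143, -0.1564, 0.5],
[0.3, -0.8, -5.7, -0.0259, -0.0102, -0.1567, 0.5],
[0.4, -0.5, -3.4, -0.0259, -0.0061, -0.1569, 0.5],
[0.4, -0.3, -0.9, -0.0259, -0.002, -0.157, 0.5],
[0.4, -0.2, 1.5, 0.0259, -0.002, -0.157, 0.5],
[0.5, -0.0, 3.9, 0.0259, -0.0061, -0.1569, 0.5],
[0.5, 0.3, 6.3, 0.0259, -0.0102, -0.1567, 0.5],
[0.5, 0.7, 8.4, 0.0259, -0.0143, -0.1564, 0.5],
[0.5, 1.2, 10.4, 0.0259, -0.0183, -0.1559, 0.5],
[0.4, 1.8, 12.1, 0.0259, -0.0224, -0.1554, 0.5],
[0.4, 2.4, 13.5, 0.0259, -0.0264, -0.1548, 0.5],
[0.4, 3.0, 14.5, 0.0259, -0.0304, -0.154, 0.5],
[0.3, 3.6, 15.1, 0.0259, -0.0344, -0.1532, 0.5],
[0.2, 4.1, 15.4, 0.0259, -0.0384, -0.1522, 0.5],
```

Request:
send_rows(series=[[0,-4.3,-15,-0.019,-0.05,-0.153,0.5],[0,-4,-14.5,-0.026,-0.034,-0.153,0.5],[0,-3.4,-14,-0.026,-0.03,-0.154,0.5],[0,-2.8,-13,-0.026,-0.026,-0.155,0.5],[0,-2.3,-11.5,-0.026,-0.022,-0.155,0.5],[0,-1.7,-10,-0.026,-0.018,-0.156,0.5],[0,-1.2,-8,-0.026,-0.014,-0.156,0.5],[0,-0.8,-5.7,-0.026,-0.01,-0.157,0.5],[0,-0.5,-3.4,-0.026,-0.006,-0.157,0.5],[0,-0.3,-0.9,-0.026,-0.002,-0.157,0.5]])

```text
t: 13.2
position: [0.4433, 0.151, 0.2024]
tcp_rot: [[-0.15, 0.989, -0.007], [0.989, 0.15, -0.004], [-0.002, -0.008, -1.0]]
force: [-0.6, 0.0, -0.3]
width: 0.0429
```

Run:
```python
from h import *
s=r.sense();R=s["tcp_rot"];p=s["position"];print(p,R,s["joint_positions"])
g=np.array([.4445,.1535,.092]);yaw=-1.474
Rn=tool(yaw+np.pi,.26);pre=g+Rn[:,2]*.0345-Rn[:,2]*.045
y0=np.arctan2(R[1,1],R[0,1]);print(y0)
segs=[]
for k in range(1,11):
    a=k/10
    segs.append((p*(1-a)+pre*a,tool(y0+(yaw+np.pi-y0)*a,.26*a),1,.5))
plan(segs)
```

```text
[0.4433 0.151  0.2024] [[-0.1501  0.9886 -0.0075]
 [ 0.9887  0.1501 -0.0036]
 [-0.0024 -0.0079 -1.    ]] [ 0.2087 -0.0863  1.5754 -0.002   1.6605  0.0578]
0.15069929062539822
max 10.079682534683322 8.820532199242932 10
[0.5, 0.3, 10.0, 0.0178, -0.0001, -0.1517, 0.5],
[0.5, 0.5, 10.0, 0.026, -0.0059, -0.1516, 0.5],
[0.4, 0.8, 10.0, 0.026, -0.0099, -0.1514, 0.5],
[0.4, 1.2, 10.0, 0.026, -0.0138, -0.1511, 0.5],
[0.3, 1.5, 9.9, 0.026, -0.0177, -0.1507, 0.5],
[0.2, 1.8, 9.9, 0.026, -0.0216, -0.1501, 0.5],
[0.2, 2.1, 9.8, 0.026, -0.0255, -0.1495, 0.5],
[0.1, 2.3, 9.8, 0.026, -0.0294, -0.1488, 0.5],
[0.0, 2.6, 9.7, 0.026, -0.0333, -0.148, 0.5],
[-0.1, 2.8, 9.6, 0.026, -0.0371, -0.1471, 0.5],
```

Request:
send_rows(series=[[0.5,0.3,10,0.018,0,-0.152,0.5],[0.5,0.5,10,0.026,-0.006,-0.152,0.5],[0.4,0.8,10,0.026,-0.01,-0.151,0.5],[0.4,1.2,10,0.026,-0.014,-0.151,0.5],[0.3,1.5,10,0.026,-0.018,-0.151,0.5],[0.2,1.8,10,0.026,-0.022,-0.15,0.5],[0.2,2.1,10,0.026,-0.026,-0.15,0.5],[0.1,2.3,10,0.026,-0.03,-0.149,0.5],[0,2.6,8,0.026,-0.033,-0.148,0.5],[0,2.8,7,0.026,-0.037,-0.147,0.5]])

```text
t: 14.45
position: [0.4412, 0.1575, 0.098]
tcp_rot: [[-0.989, -0.148, 0.026], [-0.15, 0.953, -0.262], [0.014, -0.263, -0.965]]
force: [-0.9, -0.6, -0.7]
width: 0.0427
```

Run:
```python
from h import *
s=r.sense();R=s["tcp_rot"];p=s["position"];print(p,R,s["joint_positions"],s["tau"])
np.savez("w10.npz",p=p,R=R)
cv2.imwrite("pics/w10.png",r.snapshot("wrist"))
g=np.array([.4445,.1535,.092]);yaw=-1.474
Rn=tool(yaw+np.pi,.26);t=g+Rn[:,2]*.0345
plan([(t,Rn,5,.5)])
```

```text
[0.4412 0.1575 0.098 ] [[-0.9886 -0.1481  0.0261]
 [-0.1497  0.9535 -0.2617]
 [ 0.0139 -0.2626 -0.9648]] [ 0.4032  0.0361  1.6911 -0.2544  1.4982 -1.2906] [ -0.9346 -30.4384 -29.6692  -0.8671   0.6501   0.7819]
max 8.080841540334768 0.6919518091234482 5
[-0.9, -0.7, 8.0, -0.0013, -0.0004, 0.012, 0.5],
[-0.9, -0.7, 8.0, -0.0013, -0.0004, 0.012, 0.5],
[-0.9, -0.7, 8.0, -0.0013, -0.0004, 0.012, 0.5],
[-0.9, -0.7, 8.0, -0.0013, -0.0004, 0.012, 0.5],
[-0.9, -0.7, 8.0, -0.0013, -0.0004, 0.012, 0.5],
```

View pics/w10.png

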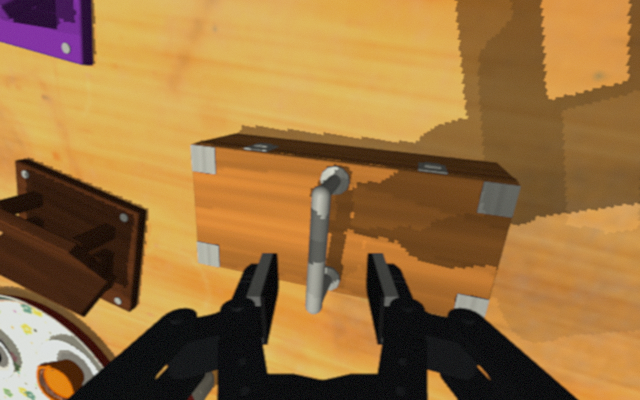

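Run:
```python
from h import *
d=np.load("w10.npz");p,R=d["p"],d["R"]
H=np.array([watz(p,R,u,.092) for u in[(314,310),(321,187)]]);print(H,H.mean(0),np.linalg.norm(H[0]-H[1]))
Q=np.array([watz(p,R,u,.06) for u in[(191,145),(519,185)]]);print(Q)
print(R.T@(H.mean(0)-p))
```

```text
[[0.4809 0.1579 0.092 ]
 [0.4063 0.1507 0.092 ]] [0.4436 0.1543 0.092 ] 0.07498093484360882
[[0.4089 0.0522 0.06  ]
 [0.3914 0.2482 0.06  ]]
[-0.002  -0.0019  0.0067]
```

Request:
send_rows(series=[[-0.8,-0.5,8,-0.001,0,0.012,0.5],[-0.8,-0.5,8,-0.001,0,0.012,0.5],[-0.8,-0.5,8,-0.001,0,0.012,0.5],[-0.8,-0.5,8,-0.001,0,0.012,0.5],[0,-0.5,8,-0.001,0,0.012,0.5],[0,0,1,0,0,0,0.4],[0,0,0,0,0,0,0],[0,0,0,0,0,0,0],[0,0,0,0,0,0,0],[0,0,0,0,0,0,0]], newtons=120)

```text
t: 15.75
position: [0.4445, 0.1435, 0.0548]
tcp_rot: [[-0.996, -0.082, 0.021], [-0.085, 0.963, -0.257], [0.001, -0.258, -0.966]]
force: [0.5, -1.2, -1.0]
width: 0.0066
```

Run:
```python
from h import *
s=r.sense();R=s["tcp_rot"];p=s["position"];print(p,R,s["joint_positions"],s["width"],s["force"],s["tau"])
print(R.T@(np.array([.444,.154,.092])-p))
a=r.snapshot("wrist")[140:340,220:420];cv2.imwrite("pics/w11.png",cv2.resize(a,None,fx=3,fy=3,interpolation=cv2.INTER_CUBIC))
```

```text
[0.4445 0.1435 0.0548] [[-0.9964 -0.082   0.0212]
 [-0.0847  0.9627 -0.257 ]
 [ 0.0007 -0.2579 -0.9662]] [ 0.3701  0.0686  1.748  -0.2534  1.4059 -1.2336] 0.006618435846563968 [ 0.505  -1.2084 -0.9784] [  0.4049 -31.5753 -28.5841  -0.972    0.3769  -0.0415]
[-0.0004  0.0005 -0.0387]
```

View pics/w11.png

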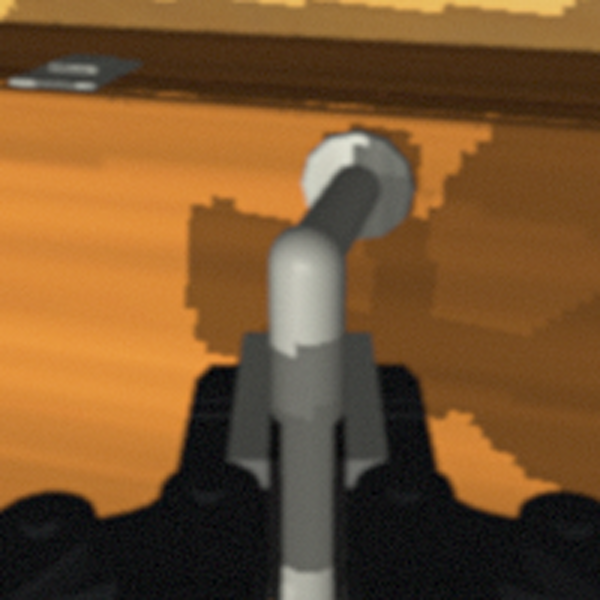

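```bash
cat >> h.py <<'E'
ZB=.0387
def wp(g,yaw,t): 
    R=tool(yaw,t); return (np.asarray(g)+R[:,2]*ZB,R)
CORN=np.array([.5594,-.1241,.034]);YR=-.139
RR=Ro.from_rotvec([0,0,YR]).as_matrix()
a55=np.radians(55)
def place(up,off,lat=0):
    """handle position with case raised 'up' along slope, 'off' from the back"""
    L=np.array([np.cos(a55),0,np.sin(a55)]);n=np.array([-np.sin(a55),0,np.cos(a55)])
    return CORN+RR@((.1+up)*L+(.092+off)*n+np.array([0,lat,0]))
E
python3 - <<'E'
from h import *
s=r.sense();R=s["tcp_rot"];p=s["position"]
g0=p-R[:,2]*ZB;y0=np.arctan2(R[1,1],R[0,1]);t0=np.arcsin(-R[2,1]);print(g0,y0,t0)
g1=g0+[0,0,.17];g2=place(.05,.012);print(g2,place(0,0),wp(place(0,0),YR,t0-.96))
sg=[]
for dz in(.004,.012,.028,.05): 
    P=wp(g0+[0,0,dz],y0,t0);sg.append((P[0],P[1],1,0))
ga=g0+[0,0,.05]; N=22
for k in range(1,N+1):
    a=k/N; b=a*a*(3-2*a); bz=min(1,k/8.)
    g=np.array([*(ga[:2]*(1-b)+g2[:2]*b), 0])
    zt=.30
    g[2]=ga[2]+(zt-ga[2])*bz if k<=14 else zt+(g2[2]-zt)*(k-14)/(N-14)
    P=wp(g,y0+(YR-y0)*b,t0-.96*b);sg.append((P[0],P[1],1,0))
import pickle;pickle.dump(sg,open("sg.pkl","wb"))
plan(sg[:10])
E
```

```text
[0.4436 0.1535 0.0922] 1.6557789603348931 0.26086045964213234
[ 0.5602 -0.1242  0.2165] [ 0.5416 -0.1216  0.1687] (array([ 0.5662, -0.1251,  0.1391]), array([[ 0.1386,  0.758 ,  0.6374],
       [ 0.9904, -0.106 , -0.0892],
       [ 0.    ,  0.6436, -0.7654]]))
max 23.7448941880144 5.954964014183785 10
[-0.0, -1.0, -3.9, -0.0, -0.0008, -0.0, 0],
[0.0, -2.1, -7.7, 0.0, 0.0, 0.0, 0],
[0.0, -4.1, -15.5, 0.0, 0.0, 0.0, 0],
[0.0, -5.7, -21.3, 0.0, 0.0, 0.0, 0],
[-0.5, -6.5, -18.6, -0.0058, 0.0028, 0.0104, 0],
[-1.4, -9.1, -17.9, -0.0166, 0.0076, 0.0301, 0],
[-2.5, -11.2, -17.4, -0.0263, 0.011, 0.048, 0],
[-3.9, -12.7, -17.2, -0.035, 0.0127, 0.0642, 0],
[-5.6, -13.5, -17.4, -0.0425, 0.0124, 0.0786, 0],
[-7.7, -13.7, -17.8, -0.049, 0.0101, 0.0911, 0],
```

Request:
send_rows(series=[[0,-1,-4,0,0,0,0],[0,-2.1,-8,0,0,0,0],[0,-4,-15.5,0,0,0,0],[0,-5.7,-21,0,0,0,0],[-0.5,-6.5,-19,-0.006,0.003,0.01,0],[-1.4,-9,-18,-0.017,0.008,0.03,0],[-2.5,-11,-17.5,-0.026,0.011,0.048,0],[-3.9,-12.7,-17,-0.035,0.013,0.064,0],[-5.6,-13.5,-17.4,-0.042,0.012,0.079,0],[-7.7,-13.7,-18,-0.049,0.01,0.091,0]])

```text
t: 17.05
position: [0.4606, 0.101, 0.2278]
tcp_rot: [[-0.97, 0.243, -0.033], [0.245, 0.967, -0.076], [0.013, -0.081, -0.997]]
force: [-0.1, -0.2, -7.7]
width: 0.0068
```

Run:
```python
from h import *
import pickle
s=r.sense();print(s["position"],s["tcp_rot"],s["force"],s["width"],s["joint_positions"])
sg=pickle.load(open("sg.pkl","rb"));print(sg[9])
plan(sg[10:20])
```

```text
[0.4606 0.101  0.2278] [[-0.9695  0.2428 -0.0325]
 [ 0.2446  0.9667 -0.0757]
 [ 0.0131 -0.0814 -0.9966]] [-0.1332 -0.2434 -7.6996] 0.006789280463134777 [ 0.1461 -0.0525  1.496  -0.0713  1.7409 -1.1887]
(array([0.4641, 0.0996, 0.222 ]), array([[-0.9707,  0.2394, -0.0205],
       [ 0.2403,  0.9671, -0.083 ],
       [ 0.    , -0.0855, -0.9963]]), 1, 0)
max 26.014034673614166 7.928054919847544 10
[-13.7, -13.2, -13.0, -0.0509, -0.0076, 0.0979, 0],
[-12.6, -11.9, -19.4, -0.0587, 0.0002, 0.1099, 0],
[-15.0, -10.4, -0.4, -0.062, -0.0068, 0.1158, 0],
[-17.3, -8.9, -1.1, -0.0641, -0.0146, 0.1191, 0],
[-19.2, -6.9, -1.5, -0.0652, -0.0226, 0.1199, 0],
[-20.5, -4.6, -1.7, -0.0652, -0.0304, 0.1182, 0],
[-21.1, -2.2, -1.4, -0.0641, -0.0374, 0.1141, 0],
[-21.1, 0.1, -0.9, -0.062, -0.043, 0.1077, 0],
[-20.4, -2.0, 9.4, -0.0587, -0.0468, 0.0994, 0],
[-19.0, -1.1, 10.0, -0.0544, -0.0485, 0.0895, 0],
```

Request:
send_rows(series=[[-13.7,-13,-13,-0.051,-0.008,0.098,0],[-12.6,-12,-19.4,-0.059,0,0.11,0],[-15,-10.4,-0.4,-0.062,-0.007,0.116,0],[-17.3,-9,-1,-0.064,-0.015,0.119,0],[-19.2,-7,-1.5,-0.065,-0.023,0.12,0],[-20.5,-4.6,-1.7,-0.065,-0.03,0.118,0],[-21,-2.2,-1.4,-0.064,-0.037,0.114,0],[-21,0,-0.9,-0.062,-0.043,0.108,0],[-20.4,-1,5,-0.059,-0.047,0.099,0],[-19,-1,5,-0.054,-0.048,0.09,0]])

```text
t: 18.3
position: [0.5461, -0.0843, 0.2618]
tcp_rot: [[-0.152, 0.856, 0.494], [0.988, 0.136, 0.07], [-0.007, 0.499, -0.866]]
force: [-0.1, -0.5, -6.5]
width: 0.007
```

Run:
```python
from h import *
s=r.sense();R=s["tcp_rot"];print(s["position"],R,s["force"],s["width"],s["joint_positions"])
I=r.snapshot("scene");cv2.imwrite("pics/s13.png",I[60:280,200:480].repeat(2,0).repeat(2,1))
P=wp(place(.06,.015),YR,.261-.96);Q=wp(place(.05,.012),YR,.261-.96)
plan([(*P,7,0),(*P,1,0),(*P,2,0)])
```

```text
[ 0.5461 -0.0843  0.2618] [[-0.1525  0.8558  0.4944]
 [ 0.9883  0.1355  0.0702]
 [-0.0069  0.4993 -0.8664]] [-0.105  -0.4922 -6.4941] 0.007026607150298489 [-0.4218 -0.2678  1.7007  0.283   1.2669 -0.6009]
max 12.492397688194208 2.768963410875978 10
[-6.8, -0.0, 10.4, -0.0251, -0.0227, 0.0345, 0],
[-6.6, -0.1, 10.6, -0.0251, -0.0227, 0.0345, 0],
[-6.3, -0.1, 10.7, -0.0251, -0.0227, 0.0345, 0],
[-6.1, -0.2, 10.9, -0.0251, -0.0227, 0.0345, 0],
[-5.9, -0.2, 11.0, -0.0251, -0.0227, 0.0345, 0],
[-5.6, -0.3, 11.1, -0.0251, -0.0227, 0.0345, 0],
[-5.4, -0.4, 11.2, -0.0251, -0.0227, 0.0345, 0],
[0.0, 0.0, 0.0, 0.0, 0.0, 0.0, 0],
[0.0, 0.0, 0.0, 0.0, 0.0, 0.0, 0],
[0.0, 0.0, 0.0, 0.0, 0.0, 0.0, 0],
```

View pics/s13.png

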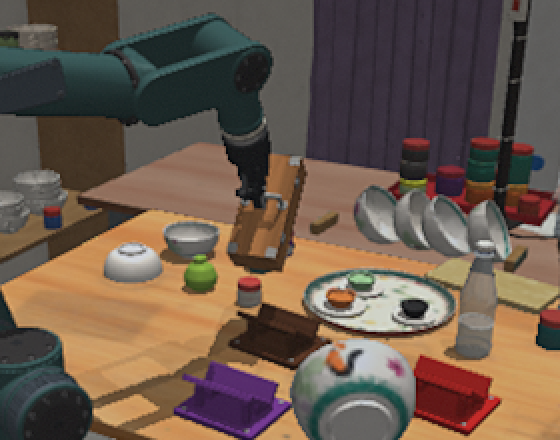

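Request:
send_rows(series=[[-6.8,0,10,-0.025,-0.023,0.034,0],[-6.6,0,10.5,-0.025,-0.023,0.034,0],[-6.3,0,10.7,-0.025,-0.023,0.034,0],[-6,-0.2,11,-0.025,-0.023,0.034,0],[-6,-0.2,11,-0.025,-0.023,0.034,0],[-5.6,-0.3,11,-0.025,-0.023,0.034,0],[-5.4,-0.4,10,-0.025,-0.023,0.034,0],[-1,0,1,0,0,0,0],[0,0,0,0,0,0,0],[0,0,0,0,0,0,0]])

```text
t: 19.6
position: [0.5747, -0.1252, 0.1874]
tcp_rot: [[0.121, 0.787, 0.605], [0.993, -0.088, -0.085], [-0.013, 0.611, -0.792]]
force: [-0.7, 0.0, -7.5]
width: 0.0067
```

Run:
```python
from h import *
s=r.sense();p,R=s["position"],s["tcp_rot"];print(p,R,s["force"],s["width"],s["joint_positions"])
print("yaw",np.arctan2(R[1,1],R[0,1]),"tilt",-np.arcsin(R[2,1]),"target",wp(place(.06,.015),YR,-.699)[0])
np.savez("w14.npz",p=p,R=R)
I=r.snapshot("scene");W=r.snapshot("wrist");T=r.snapshot("top")
for n,a in(("s14",I),("w14",W),("t14",T)):cv2.imwrite(f"pics/{n}.png",a)
# predicted case corners from tool pose
g=p-R[:,2]*ZB
Rc=R@Ro.from_rotvec([-.261,0,0]).as_matrix()  # x tool, y=L, z=-n
x,L,n=Rc[:,0],Rc[:,1],-Rc[:,2];o=g-.092*n
print("L elev",np.degrees(np.arcsin(L[2])))
C=np.array([o+a*.1*L+b*.045*x+c*.06*n for c in(0,1) for a,b in((-1,-1),(-1,1),(1,1),(1,-1))])
E=[(0,1),(1,2),(2,3),(3,0),(4,5),(5,6),(6,7),(7,4),(0,4),(1,5),(2,6),(3,7)]
for nm,a in(("s",I),("t",T),("w",W)):
  q=proj("scene" if nm=="s" else "top",C) if nm!="w" else projw(p,R,C)
  x0,y0,x1,y1=dict(s=(280,100,400,240),t=(270,110,400,240),w=(120,0,520,400))[nm];k=dict(s=4,t=4,w=1.4)[nm]
  J=cv2.resize(a[y0:y1,x0:x1],None,fx=k,fy=k,interpolation=cv2.INTER_CUBIC)
  for i,j in E:cv2.line(J,tuple(map(int,(q[i]-[x0,y0]+.5)*k)),tuple(map(int,(q[j]-[x0,y0]+.5)*k)),(0,255,0),1)
  cv2.imwrite(f"pics/o14{nm}.png",J)
```

```text
[ 0.5747 -0.1252  0.1874] [[ 0.1212  0.787   0.6049]
 [ 0.9925 -0.0878 -0.0847]
 [-0.0135  0.6107 -0.7918]] [-0.7225  0.0418 -7.4592] 0.006668892866505175 [-0.4035 -0.2568  1.8905  0.2089  0.8786 -0.3678]
yaw -0.11113266924030675 tilt -0.6569049979955692 target [ 0.5881 -0.1281  0.1968]
L elev 52.58928340788133
```

View pics/o14s.png

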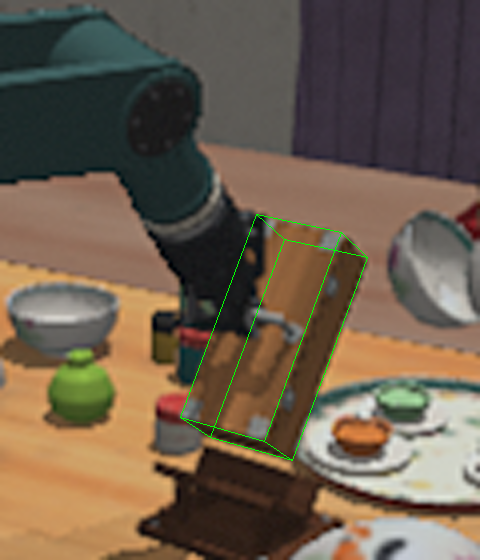

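View pics/o14w.png

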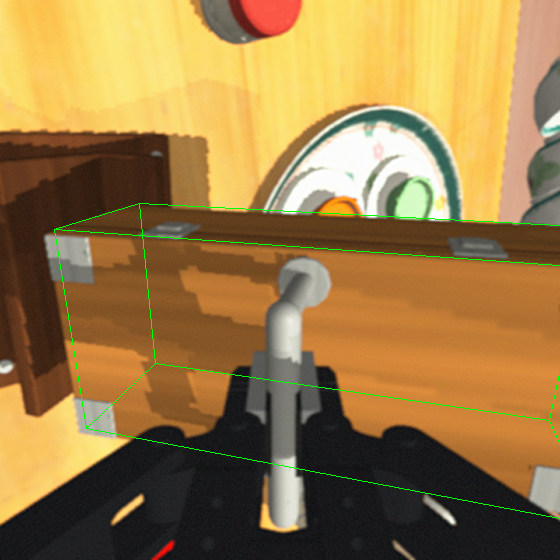

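Run:
```python
import cv2
a=cv2.imread("pics/w14.png")
cv2.imwrite("pics/a1.png",cv2.resize(a[140:340,130:230],None,fx=4,fy=4,interpolation=cv2.INTER_CUBIC)[:600])
cv2.imwrite("pics/a1.png",cv2.resize(a[150:330,130:230],None,fx=3.3,fy=3.3,interpolation=cv2.INTER_CUBIC))
cv2.imwrite("pics/a2.png",cv2.resize(a[150:400,470:640],None,fx=2.4,fy=2.4,interpolation=cv2.INTER_CUBIC))
```

```text
(no output)
```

View pics/a1.png

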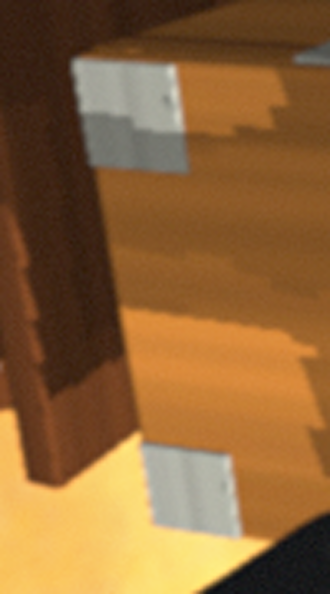

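View pics/a2.png

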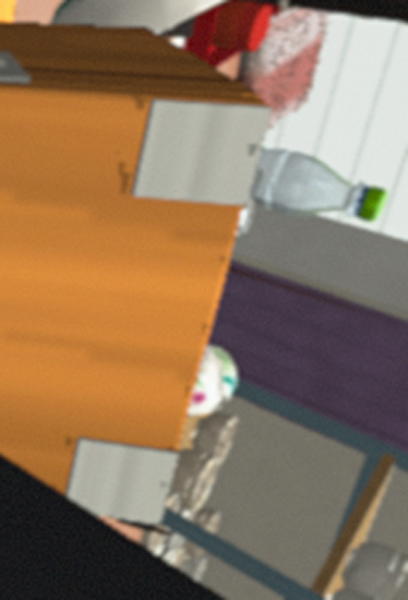

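View pics/o14t.png

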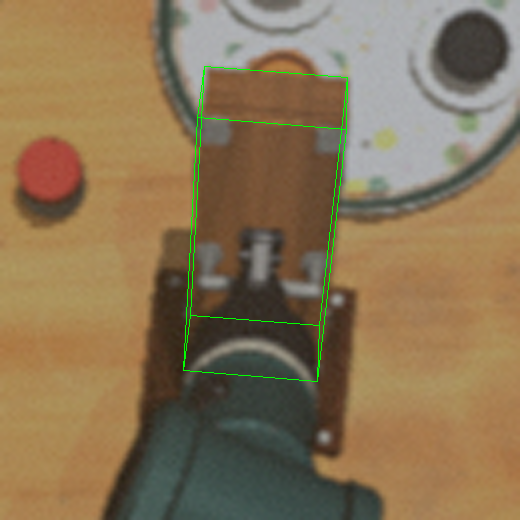

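```bash
cat >> h.py <<'E'
def pnp(p,R,pix):
    """pix: lid corners (-L,+x),(-L,-x),(+L,+x),(+L,-x) -> case axes x,L,n and handle in world"""
    c=r.calibration("wrist");M=c["mount"]
    K=np.array([[c["fx"],0,c["cx"]],[0,c["fy"],c["cy"]],[0,0,1]])
    ob=np.array([(.045,-.1,0),(-.045,-.1,0),(.045,.1,0),(-.045,.1,0)])
    # object axes x, y=L, z=x×L = -n
    ok,rv,tv=cv2.solvePnP(ob,np.array(pix,float),K,None,flags=cv2.SOLVEPNP_ITERATIVE)
    err=cv2.projectPoints(ob,rv,tv,K,None)[0][:,0]-pix
    F=np.diag([1,-1,-1.]); A=R@M[:3,:3]@F@cv2.Rodrigues(rv)[0]; o=p+R@(M[:3,:3]@F@tv[:,0]+M[:3,3])
    return A,o,np.abs(err).max()
E
python3 - <<'E'
from h import *
d=np.load("w14.npz");p,R=d["p"],d["R"]
A,o,e=pnp(p,R,[(151.8,167.6),(176,309),(583.3,192.5),(538.7,368.7)])
print(A,o,e); n=-A[:,2]
print("L elev",np.degrees(np.arcsin(A[2,1])),"yaw L",np.arctan2(A[1,1],A[0,1]),"x axis z",A[2,0])
print("tool->case rv",Ro.from_matrix(R.T@A).as_rotvec(),"handle tool",R.T@(o+.032*n-p))
E
```

```text
[[ 0.1213  0.6265  0.77  ]
 [ 0.9924 -0.0598 -0.1076]
 [-0.0214  0.7772 -0.6289]] [ 0.5754 -0.1262  0.1964] 1.090517736879974
L elev 51.001281491709726 yaw L -0.0951614133191522 x axis z -0.021387835700925804
tool->case rv [-0.2334 -0.0057 -0.0055] handle tool [-0.001  -0.0013 -0.0377]
```

Run:
```python
from h import *
P=wp(place(.03,.008),YR,-.713)
print(P[0],place(.03,.008)[2])
plan([(*P,7,0),(*P,3,0)])
```

```text
[ 0.5772 -0.1266  0.1686] 0.19784740939267356
max 2.7802877548915688 0.4809092506474869 10
[-0.1, -1.4, 2.4, -0.0078, -0.0, 0.0031, 0],
[-0.1, -1.4, 2.4, -0.0078, -0.0, 0.0031, 0],
[-0.1, -1.4, 2.4, -0.0078, -0.0, 0.0031, 0],
[-0.1, -1.5, 2.3, -0.0078, -0.0, 0.0031, 0],
[-0.1, -1.5, 2.3, -0.0078, -0.0, 0.0031, 0],
[-0.1, -1.5, 2.3, -0.0078, -0.0, 0.0031, 0],
[-0.1, -1.5, 2.3, -0.0078, -0.0, 0.0031, 0],
[0.0, 0.0, 0.0, 0.0, 0.0, 0.0, 0],
[0.0, 0.0, 0.0, 0.0, 0.0, 0.0, 0],
[0.0, 0.0, 0.0, 0.0, 0.0, 0.0, 0],
```

Request:
send_rows(series=[[0,-1.5,2.5,-0.008,0,0.003,0],[0,-1.5,2.5,-0.008,0,0.003,0],[0,-1.5,2.5,-0.008,0,0.003,0],[0,-1.5,2.4,-0.008,0,0.003,0],[0,-1.5,2.4,-0.008,0,0.003,0],[0,-1.5,2.4,-0.008,0,0.003,0],[0,-1.5,2.3,-0.008,0,0.003,0],[0,-0.5,0.5,-0.003,0,0.002,0],[0,0,0,0,0,0,0],[0,0,0,0,0,0,0]])

```text
t: 21.0
position: [0.5772, -0.1259, 0.1654]
tcp_rot: [[0.14, 0.744, 0.653], [0.99, -0.107, -0.091], [0.002, 0.66, -0.752]]
force: [0.0, -0.2, -6.9]
width: 0.0067
```

Run:
```python
from h import *
s=r.sense();p,R=s["position"],s["tcp_rot"];print(p,s["force"],s["width"])
print("yaw",np.arctan2(R[1,1],R[0,1]),"tilt",-np.arcsin(R[2,1]),R[2,0])
W=r.snapshot("wrist");np.savez("w15.npz",p=p,R=R);cv2.imwrite("pics/w15.png",W)
I=r.snapshot("scene");cv2.imwrite("pics/s15.png",cv2.resize(I[110:250,270:400],None,fx=4,fy=4,interpolation=cv2.INTER_CUBIC))
P=wp(place(.0,.003),YR,-.713)
plan([(*P,10,0)])
```

```text
[ 0.5772 -0.1259  0.1654] [ 0.0095 -0.2111 -6.8502] 0.006726915975703113
yaw -0.14268570952137555 tilt -0.7202986407194782 0.001966557147747319
max 2.787471972953271 0.043635165669524065 10
[-0.1, -2.6, 1.0, 0.0007, -0.0, -0.0003, 0],
[-0.1, -2.6, 1.0, 0.0007, -0.0, -0.0003, 0],
[-0.1, -2.6, 1.0, 0.0007, -0.0, -0.0003, 0],
[-0.1, -2.6, 1.0, 0.0007, -0.0, -0.0003, 0],
[-0.1, -2.6, 1.0, 0.0007, -0.0, -0.0003, 0],
[-0.1, -2.6, 1.0, 0.0007, -0.0, -0.0003, 0],
[-0.1, -2.6, 1.0, 0.0007, -0.0, -0.0003, 0],
[-0.1, -2.6, 1.0, 0.0007, -0.0, -0.0003, 0],
[-0.1, -2.6, 1.0, 0.0007, -0.0, -0.0003, 0],
[-0.1, -2.6, 1.0, 0.0007, -0.0, -0.0003, 0],
```

View pics/w15.png

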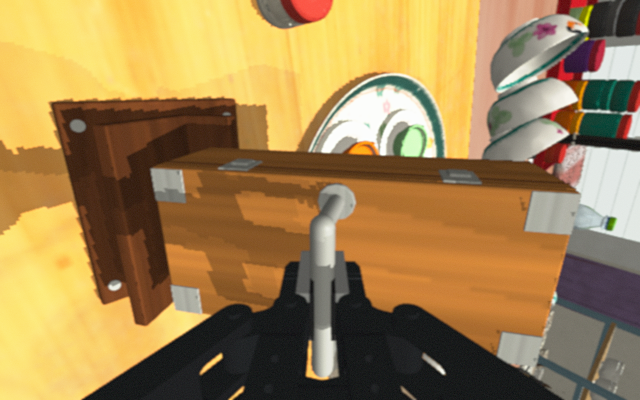

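View pics/s15.png

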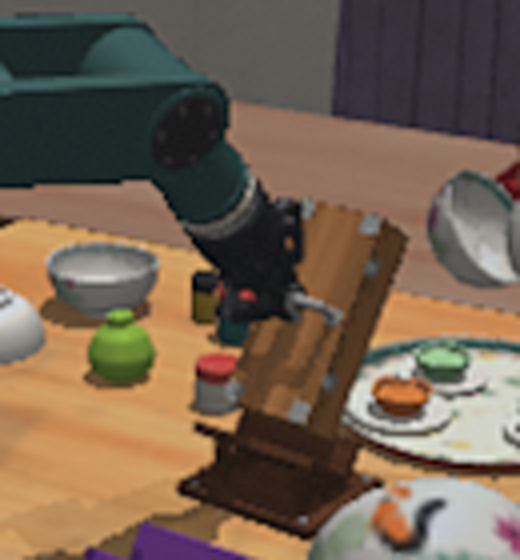

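Run:
```python
from h import *
d=np.load("w15.npz");p,R=d["p"],d["R"];W=cv2.imread("pics/w15.png");k=3;x0,y0,x1,y1=30,80,270,340
J=cv2.resize(W[y0:y1,x0:x1],None,fx=2.3,fy=2.3,interpolation=cv2.INTER_CUBIC);k=2.3
c,sn=np.cos(np.radians(35)),np.sin(np.radians(35));B=CORN*[1,1,0]
for x,z,w,col in((-.068*c,.034+.068*sn,.065,(0,255,0)),(0,.034,.065,(0,255,255)),(.034*sn,.034+.034*c,.065,(255,128,0)),(-.0705,0,.075,(255,255,255)),(.0545,0,.075,(255,255,255))):
  q=(projw(p,R,np.array([B+RR@[x,y,z] for y in(-w,w)]))-[x0,y0]+.5)*k
  cv2.line(J,tuple(map(int,q[0])),tuple(map(int,q[1])),col,1)
g=p-R[:,2]*.038; Rc=R@Ro.from_rotvec([-.247,0,0]).as_matrix();x,L,n=Rc[:,0],Rc[:,1],-Rc[:,2];o=g-.092*n
q=[((projw(p,R,o-.1*L+a*.045*x+b*.06*n)-[x0,y0]+.5)*k).astype(int) for a,b in((1,0),(1,1),(-1,1),(-1,0))]
cv2.polylines(J,[np.array(q)],True,(255,0,255),1)
cv2.imwrite("pics/o15.png",J)
e=o-.1*L-CORN;print("lower edge rel corner in rest",RR.T@e, "elev",np.degrees(np.arcsin(L[2])))
```

```text
lower edge rel corner in rest [0.0118 0.0009 0.0254] elev 55.422066138023695
```

View pics/o15.png

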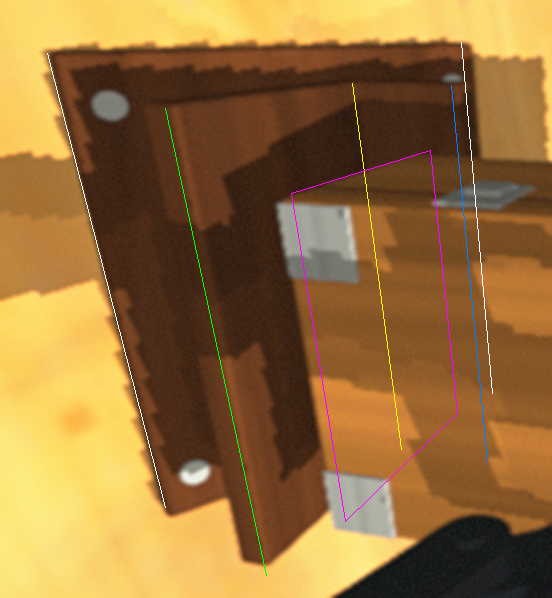

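```bash
cat >> h.py <<'E'
RV=np.array([-.2334,-.0057,-.0055]);HT=np.array([-.001,-.0013,-.0377])
def tgt(up,off,lat=0,el=a55):
    L=np.array([np.cos(el),0,np.sin(el)]);n=np.array([-np.sin(el),0,np.cos(el)])
    A=RR@np.stack([[0,1,0],L,-n],1); R=A@Ro.from_rotvec(RV).as_matrix().T
    L5=RR@[np.cos(a55),0,np.sin(a55)];n5=RR@[-np.sin(a55),0,np.cos(a55)]
    edge=CORN+up*L5+off*n5+RR@[0,lat,0]
    return edge+A@[0,.1,-.092]-R@HT,R
def cur():
    s=r.sense();p,R=s["position"],s["tcp_rot"];A=R@Ro.from_rotvec(RV).as_matrix();e=p+R@HT-A@[0,.1,-.092]-CORN
    e=RR.T@e;u=e[0]*np.cos(a55)+e[2]*np.sin(a55);v=-e[0]*np.sin(a55)+e[2]*np.cos(a55)
    print("t",s["t"],"edge up",u,"off",v,"lat",e[1],"elev",np.degrees(np.arcsin(A[2,1])),"yaw",np.arctan2(A[1,1],A[0,1]),"xz",A[2,0],"F rest",RR.T@s["force"],"w",s["width"])
E
python3 - <<'E'
from h import *
cur()
P=tgt(.004,.003);plan([(*P,8,0)])
E
```

```text
t 21.1 edge up 0.025051202603813 off 0.006313235563930203 lat -0.001154711096708579 elev 54.64575889822941 yaw -0.13330646845430572 xz -0.005879429796237933 F rest [ 0.6412  0.0487 -6.4451] w 0.0071771692988096165
max 2.694438717061496 0.06582783895902632 8
[0.1, -2.5, 1.0, -0.0008, 0.0008, 0.0002, 0],
[0.1, -2.5, 1.0, -0.0008, 0.0008, 0.0002, 0],
[0.1, -2.5, 1.0, -0.0008, 0.0008, 0.0002, 0],
[0.1, -2.5, 1.0, -0.0008, 0.0008, 0.0002, 0],
[0.1, -2.5, 1.0, -0.0008, 0.0008, 0.0002, 0],
[0.1, -2.5, 1.0, -0.0008, 0.0008, 0.0002, 0],
[0.1, -2.5, 1.0, -0.0008, 0.0008, 0.0002, 0],
[0.1, -2.5, 1.0, -0.0008, 0.0008, 0.0002, 0],
```

Request:
send_rows(series=[[0,-2.5,1,-0.001,0.001,0,0],[0,-2.5,1,-0.001,0.001,0,0],[0,-2.5,1,-0.001,0.001,0,0],[0,-2.5,1,-0.001,0.001,0,0],[0,-2.5,1,-0.001,0.001,0,0],[0,-2.5,1,-0.001,0.001,0,0],[0,-2.2,1,-0.001,0.001,0,0],[0,-1.5,0.5,0,0,0,0],[0,0,0,0,0,0,0],[0,0,0,0,0,0,0]])

```text
t: 22.35
position: [0.5676, -0.1246, 0.1463]
tcp_rot: [[0.136, 0.739, 0.66], [0.991, -0.106, -0.085], [0.007, 0.665, -0.746]]
force: [0.3, 0.5, -7.6]
width: 0.0064
```

Run:
```python
from h import *
cur()
P=tgt(-.002,.0);plan([(*P,8,0)])
I=r.snapshot("scene");cv2.imwrite("pics/s16.png",cv2.resize(I[110:250,270:400],None,fx=4,fy=4,interpolation=cv2.INTER_CUBIC))
cv2.imwrite("pics/w16.png",r.snapshot("wrist"))
```

```text
t 22.35 edge up 0.004217365110439867 off 0.0025316569753832245 lat -0.0006522226846181747 elev 55.08854872550153 yaw -0.1358719149586127 xz -0.0005974974473324913 F rest [ 0.2599  0.4937 -7.5853] w 0.006427785531882434
max 0.8660254037844386 0.021438117664609554 8
[0.1, -0.7, 0.5, 0.0002, -0.0001, 0.0003, 0],
[0.1, -0.7, 0.5, 0.0002, -0.0001, 0.0003, 0],
[0.1, -0.7, 0.5, 0.0002, -0.0001, 0.0003, 0],
[0.1, -0.7, 0.5, 0.0002, -0.0001, 0.0003, 0],
[0.1, -0.7, 0.5, 0.0002, -0.0001, 0.0003, 0],
[0.1, -0.7, 0.5, 0.0002, -0.0001, 0.0003, 0],
[0.1, -0.7, 0.5, 0.0002, -0.0001, 0.0003, 0],
[0.1, -0.7, 0.5, 0.0002, -0.0001, 0.0003, 0],
```

View pics/w16.png

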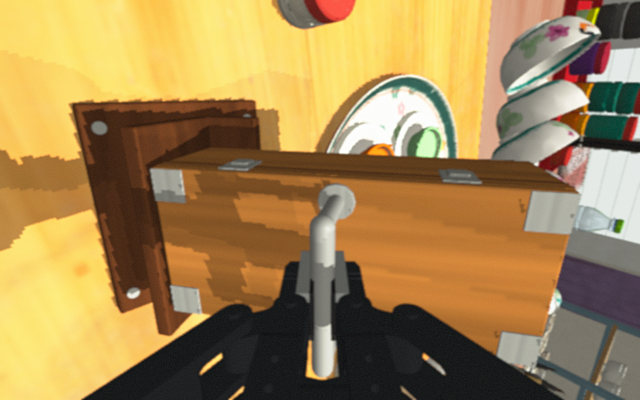

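View pics/s16.png

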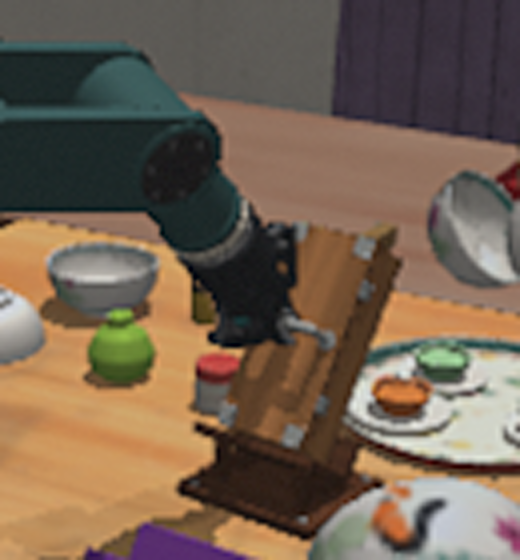

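Close to seated. Continue in small steps until contact unloads the weight.

Request:
send_rows(series=[[0,-0.8,0.5,0,0,0,0],[0,-0.8,0.5,0,0,0,0],[0,-0.8,0.5,0,0,0,0],[0,-0.8,0.5,0,0,0,0],[0,-0.8,0.5,0,0,0,0],[0,-0.8,0.5,0,0,0,0],[0,0,0,0,0,0,0],[0,0,0,0,0,0,0],[0,0,0,0,0,0,0],[0,0,0,0,0,0,0]])

```text
t: 23.7
position: [0.5667, -0.1246, 0.1418]
tcp_rot: [[0.136, 0.737, 0.662], [0.991, -0.106, -0.086], [0.007, 0.667, -0.745]]
force: [1.1, 0.7, -6.3]
width: 0.0066
```

Run:
```python
from h import *
cur()
```

```text
t 23.7 edge up 0.00018899657346655165 off 0.00043491448188333315 lat -0.0008387478775613398 elev 55.23360663470446 yaw -0.13547823228796602 xz -0.001054710031239901 F rest [ 1.0411  0.8198 -6.2772] w 0.006559224052953053
```

Request:
send_rows(series=[[0,-0.8,0.2,0,0,0,0],[0,-0.8,0.2,0,0,0,0],[0,-0.8,0.2,0,0,0,0],[0,-0.8,0.2,0,0,0,0],[0,0,0,0,0,0,0],[0,0,0,0,0,0,0],[0,0,0,0,0,0,0],[0,0,0,0,0,0,0],[0,0,0,0,0,0,0],[0,0,0,0,0,0,0]])

```text
t: 24.95
position: [0.5664, -0.1248, 0.1419]
tcp_rot: [[0.136, 0.733, 0.666], [0.991, -0.105, -0.087], [0.006, 0.671, -0.741]]
force: [0.6, 0.8, -4.2]
width: 0.0067
```

Run:
```python
from h import *
cur()
I=r.snapshot("scene");cv2.imwrite("pics/s17.png",cv2.resize(I[110:250,270:400],None,fx=4,fy=4,interpolation=cv2.INTER_CUBIC))
W=r.snapshot("wrist");cv2.imwrite("pics/w17.png",cv2.resize(W[80:340,50:310],None,fx=2.3,fy=2.3,interpolation=cv2.INTER_CUBIC))
```

```text
t 24.95 edge up 0.00043114591609951127 off 0.00019459448075347373 lat -0.001134245384016472 elev 55.55632620303524 yaw -0.13511461193587998 xz -0.001641194763535788 F rest [ 0.5197  0.8489 -4.24  ] w 0.006731066672423402
```

View pics/w17.png

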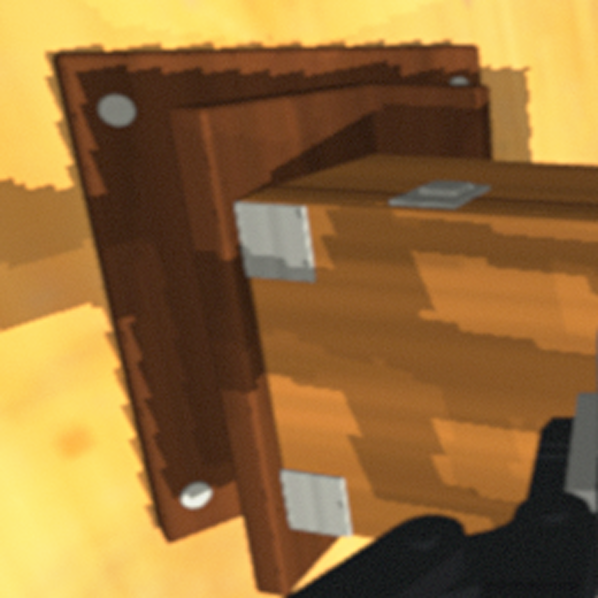

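View pics/s17.png

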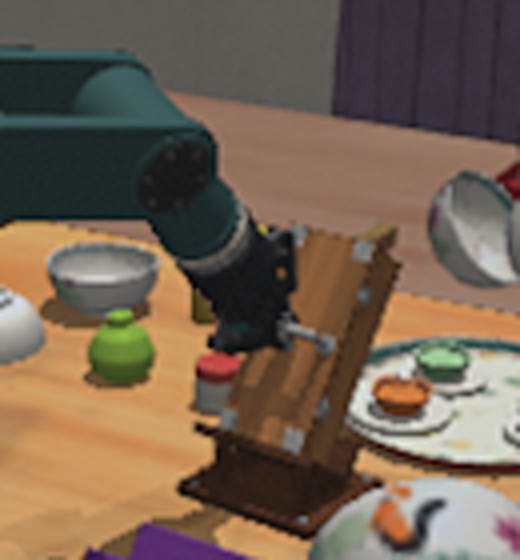

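Request:
send_rows(series=[[0,-0.6,1,0,0,0,0],[0,-0.6,1,0,0,0,0],[0,-0.8,1,0,0,0,0],[0,-1,1,0,0,0,0],[0,-1,1,0,0,0,0],[0,-1,1,0,0,0,0],[0,0,0,0,0,0,0],[0,0,0,0,0,0,0],[0,0,0,0,0,0,0],[0,0,0,0,0,0,0]], newtons=20)

```text
t: 26.3
position: [0.57, -0.1253, 0.1406]
tcp_rot: [[0.137, 0.726, 0.674], [0.991, -0.104, -0.089], [0.005, 0.68, -0.733]]
force: [-1.4, 1.8, 0.5]
width: 0.007
```

Run:
```python
from h import *
cur()
W=r.snapshot("wrist");cv2.imwrite("pics/w18.png",W)
```

```text
t 26.3 edge up 0.0021087120754878863 off -0.00460928389812399 lat -0.0012392031625730895 elev 56.243469325444096 yaw -0.13374353257608063 xz -0.002680861242819445 F rest [-1.6677  1.5476  0.4856] w 0.0070291777398136775
```

View pics/w18.png

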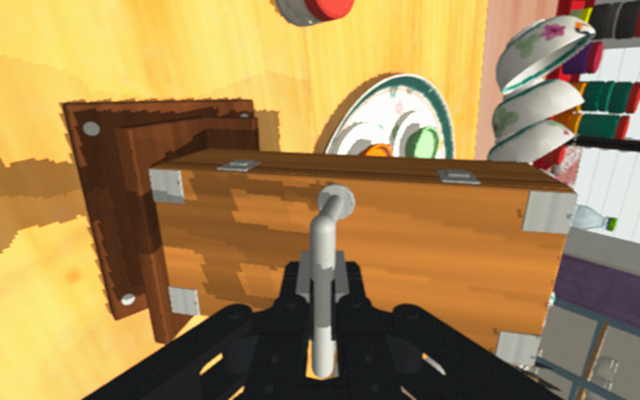

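```bash
cat >> h.py <<'E'
def overlay(nm,out):
    I=r.snapshot(nm);x0,y0,x1,y1=dict(scene=(290,130,390,240),top=(280,110,380,230))[nm];k=5
    J=cv2.resize(I[y0:y1,x0:x1],None,fx=k,fy=k,interpolation=cv2.INTER_CUBIC)
    L=RR@[np.cos(a55),0,np.sin(a55)];n=RR@[-np.sin(a55),0,np.cos(a55)];x=RR@[0,1,0];o=CORN+.1*L
    C=np.array([o+a*.1*L+b*.045*x+c*.06*n for c in(0,1) for a,b in((-1,-1),(-1,1),(1,1),(1,-1))])
    q=((proj(nm,C)-[x0,y0]+.5)*k).astype(int)
    for i,j in[(0,1),(1,2),(2,3),(3,0),(4,5),(5,6),(6,7),(7,4),(0,4),(1,5),(2,6),(3,7)]:cv2.line(J,tuple(map(int,q[i])),tuple(map(int,q[j])),(0,255,0),1)
    cv2.imwrite(out,J)
E
python3 - <<'E'
from h import *
overlay("scene","pics/o18s.png")
E
```

```text
(no output)
```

View pics/o18s.png

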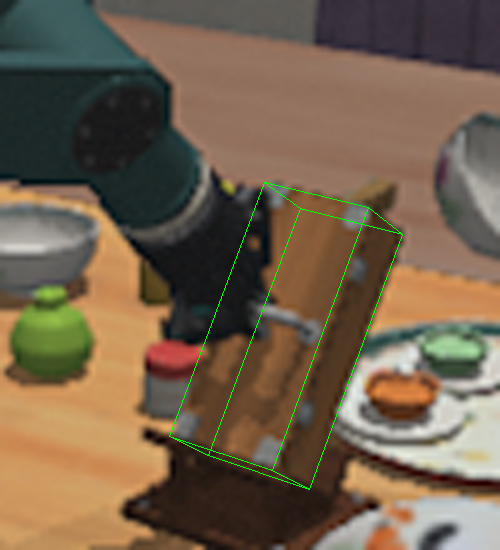

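Request:
send_rows(series=[[0,0,0,0,0,0,0.1],[0,0,0,0,0,0,0.2],[0,0,0,0,0,0,0.4],[0,0,0,0,0,0,0.4],[0,0,-4,0,0,0,0.4],[0,0,-8,0,0,0,0.4],[0,0,-12,0,0,0,0.4],[0,0,-20,0,0,0,0.4],[0,0,-25,0,0,0,0.4],[0,0,-25,0,0,0,0.4]])

```text
t: 27.65
position: [0.504, -0.1172, 0.2134]
tcp_rot: [[0.137, 0.724, 0.676], [0.99, -0.103, -0.092], [0.003, 0.682, -0.731]]
force: [-0.3, -0.9, -0.5]
width: 0.0341
```

Run:
```python
from h import *
s=r.sense();print(s["t"],s["position"],s["force"],s["width"],s["joint_positions"])
np.savez("w19.npz",p=s["position"],R=s["tcp_rot"])
cv2.imwrite("pics/w19.png",r.snapshot("wrist"))
overlay("scene","pics/o19s.png")
```

```text
27.65 [ 0.504  -0.1172  0.2134] [-0.2693 -0.94   -0.4939] 0.03412220795050523 [-0.5006 -0.5115  2.0482  0.3135  0.9126 -0.4646]
```

View pics/o19s.png

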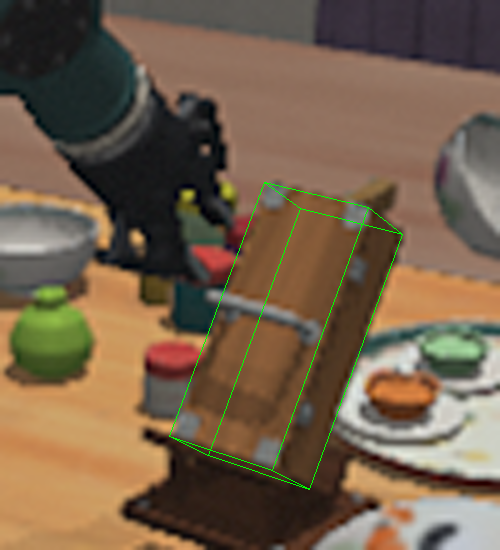

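View pics/w19.png

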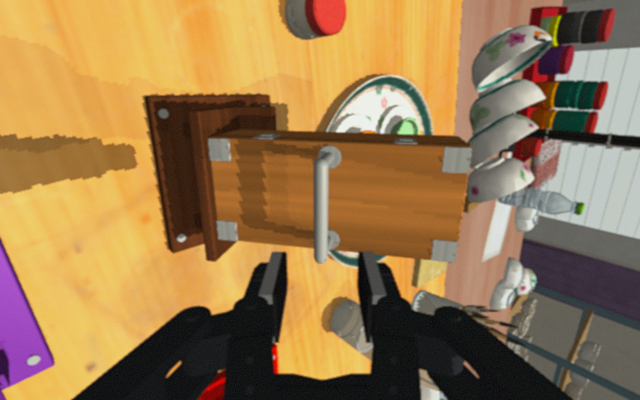

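Request:
send_rows(series=[[0,0,-15,0,0,0,0.4],[0,0,-15,0,0,0,0.4],[0,0,0,0,0,0,0.4],[0,0,0,0,0,0,0.4],[0,0,0,0,0,0,0.4],[0,0,0,0,0,0,0.4],[0,0,0,0,0,0,0.4],[0,0,0,0,0,0,0.4],[0,0,0,0,0,0,0.4],[0,0,0,0,0,0,0.4]])

```text
t: 29.0
position: [0.4838, -0.1147, 0.2349]
tcp_rot: [[0.139, 0.723, 0.677], [0.99, -0.103, -0.093], [0.002, 0.683, -0.73]]
force: [-0.2, 0.2, -0.6]
width: 0.0345
```

Run:
```python
from h import *
d=np.load("w19.npz")
A,o,e=pnp(d["p"],d["R"],[(208,137),(217,241),(471,147),(459,261)])
n=-A[:,2];print(e,"elev",np.degrees(np.arcsin(A[2,1])),"yaw",np.arctan2(A[1,1],A[0,1]),"edge rel",RR.T@(o-.06*n-.1*A[:,1]-CORN))
s=r.sense();print(s["t"],s["position"])
overlay("top","pics/o20t.png");overlay("scene","pics/o20s.png")
cv2.imwrite("pics/t20.png",r.snapshot("top"))
a=cv2.imread("pics/o19s.png").astype(int);b=cv2.imread("pics/o20s.png").astype(int)
print("diff case area",np.abs(a-b)[180:480,280:400].mean())
```

```text
2.2711284450924722 elev 52.47444937904588 yaw -0.1477268621828814 edge rel [-0.0015 -0.0038 -0.    ]
29.0 [ 0.4838 -0.1147  0.2349]
diff case area 0.730175925925926
```

View pics/o20s.png

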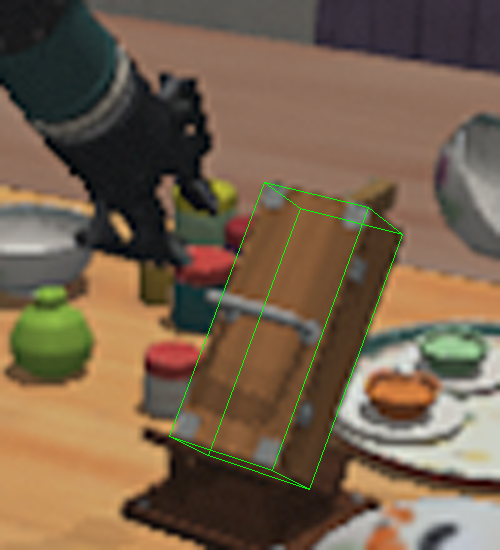

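View pics/t20.png

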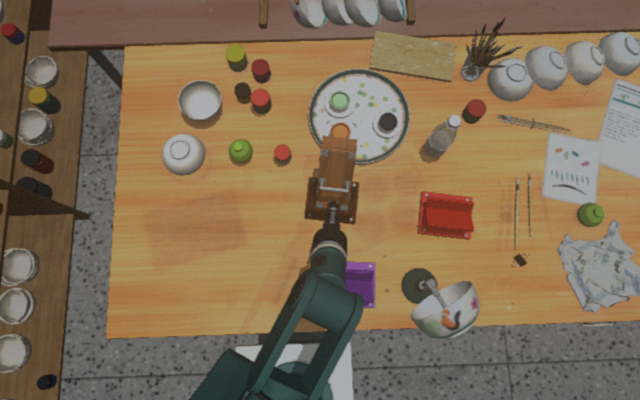

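```bash
python3 -c "
from workcell import r
print(r.hand_in())"
```

```text
the job is handed in; nothing more can be done
None
```

The case is standing heavy end down in the brown rest. Its lower end is on the ledge, its underside is against the back, and the handle faces out over the ledge. I released it, backed the arm clear and handed the job in at about 29 s.

**Heavy end:** after a test lift, I compared joint torques with and without the case. Two of them pointed to the far end. I set the case down turned, gripped it again the other way round, then carried it over and lowered it until the rest took its weight (wrist force from about -7.5 N to about 0).

**Last checks:**
- The expected pose (55° lean) drawn over the scene image fits the case within about a pixel. The case stayed still over the last 1.3 s.
- The jar, bowl and dropper are where they started.

**What failed or disagreed:**
- The first grasp closed on nothing. In the images, the fingertips stood about 28 mm farther back than the stated tool data, so I re-aimed from what the pictures showed.
- A rough pose fit from the last wrist picture gave a 52.5° lean, with the lower edge about 4 mm off centre sideways. I trusted the scene overlay over it, because the fit had about 2 pixels of error and the arm was still moving when I took that picture.
- The wrist torque reading alone did not settle which end was heavy, so that conclusion rests on the joint torques.

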